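# Close up a kitchen scale after a battery change

### The job

The kitchen scale lies face down with fresh batteries in it. With the screwdriver from the wooden stand, tighten the screw of its battery cover clockwise until it is fully home; after that, slide the scale's orange power switch fully on, towards the green dot. Leave the screwdriver standing in its stand again and the other things on the table where they are.

Things in the scene. Friction and masses are not known exactly. Their poses are not given: they have to be found in the camera images.
- scale: Kitchen scale lying face down, held fast by its non-slip glass: 160 (x) x 210 (y) x 30 mm, white underside up, four black rubber feet 3 mm high near the corners. Origin on the table under its centre, z up. A grey battery cover (78 x 92 mm, top 31 mm above the table) fills its +y half, with the screw in a well at x 0, y +62 mm.
- scale_recess (a point): Centre of the floor of the finger recess in which the power switch slides, 24 mm above the table; axes as the scale's, on the scale at x -18, y -50 mm. The recess is 76 (x) x 34 (y) mm and 6 mm deep with a level floor. With the switch off, the floor towards -x is bare for 44 mm. A green dot beside the recess marks on, a grey one off.
- screw_head (a point): Middle of the top of the battery cover's steel screw head, 12 mm across; z up, x and y along the four arms of its cross recess (5 mm deep, arms 4.6 mm wide at the top, 2.4 at the bottom, open to the rim). It sits in a 13 mm wide well whose mouth widens to 20 mm, 32 mm above the table. Clockwise from above it sinks 4 mm a turn; fully home this point is 23.2 mm above the table.
- screw (a joint): Angle of that screw, rad: grows as it is turned clockwise seen from above; 3.6 is fully home, at a firm stop; it starts between 0.4 and 1.4. Turning takes about 0.07 N m. The tapered recess pushes the bit up and out while it turns unless it is pressed down (5 to 10 N is plenty), and the bit has about 0.1 rad of play in it.
- driver_handle (a point): Centre of the handle of a stubby cross-tip screwdriver; z along the driver, from tip to handle. Teal handle with six flat sides, 27 mm across flats and 80 mm long (40 mm either side of this point), flats facing this frame's +y and -y and every 60 degrees from there. It starts standing tip down in its stand, turned any way.
- screwdriver: The same screwdriver, 142 mm long, 0.12 kg; origin at its tip, 102 mm below the handle's centre on the axis, axes as the handle's. The bit is a cross with its arms along x and y (the same every quarter turn), 9 mm across (6 at the very tip), arms 3.2 mm thick tapering to 1.2 mm over the last 5 mm. Steel shank of 10 mm diameter, 62 mm long with the bit.
- stand_mouth (a point): Centre of the mouth of the hole for the screwdriver, in the tall end (50 x 50 mm) of a fixed wooden stand, 66 mm above the table; z up. The hole is 13 mm wide and deeper than the shank, its mouth widens to 23 mm; the handle's foot rests on it, its centre then 40 mm above this point. Towards -y a step 46 mm long carries spare bits up to 49 mm above the table.
- switch_top (a point): Middle of the top of the orange power switch: 12 (x) x 14 (y) mm, standing 6 mm above its recess's floor, its top level with the scale's underside 30 mm above the table. Axes as the scale's; it slides along +x to turn on. When off, its middle is at x -6, y -50 mm on the scale.
- power_switch (a joint): Travel of that switch, m: 0 is off, 0.014 is fully on, along the scale's +x. It stays where it is left and needs about 1.5 N.
- tea_box: Tea carton, 65 x 142 x 73 mm, at the back of the table; bystander, origin at its underside.
- jam_jar: Jam jar with white lid, 64 mm wide and 87 mm high, at the back; bystander, origin at its underside.
- pepper_mill: Turned wooden pepper mill, 58 mm wide and 160 mm high, at the back; bystander, origin at its underside.
- mug: Green and white mug, 78 x 116 x 101 mm, at the left; bystander, origin at its underside.
- orange: An orange, 77 mm wide, at the front left; bystander.
Things that resemble listed ones, but are neither listed nor needed, are in the scene too. Leave any yellow look-alike of the screwdriver alone.

How it is judged (in metres and radians):
On the way, in this order (a step that is already met when the one before it is completed fails the run):
1. the screwdriver's bit is seated in the screw's recess (distance between screwdriver and screw_head below 0.008 m and z of screwdriver in the frame of screw_head below -0.0025 m), for 0.2 s.
2. the battery cover's screw is driven home (value of joint screw above 3.45 rad), for 0.2 s.
3. the power switch is on (value of joint power_switch above 0.0115 m), for 0.2 s.
At the end, for the whole second after the job is handed in: The screw is within 0.15 rad (9 degrees) of its stop, the power switch within 2.5 mm of fully on, and the screwdriver stands at rest in its stand, tip down, its handle's foot within 5 mm of the mouth, within 10 mm of the hole's axis and upright within 7 degrees (value of joint screw above 3.45 rad and value of joint power_switch above 0.0115 m and horizontal distance between driver_handle and stand_mouth below 0.01 m and z of driver_handle in the frame of stand_mouth below 0.045 m and angle between driver_handle's own z axis and vertical below 0.12 rad and linear speed of screwdriver below 0.02 m/s); the robot touches nothing.
It fails at once if a bystander is pushed more than 3 cm or knocked over (distance of any of tea_box, jam_jar, pepper_mill, mug from where it was at the start of the episode above 0.03 m or distance of orange from where it was at the start of the episode above 0.05 m).
It also fails if it takes over 61 s, if anything falls off the work surface, if the arm or the gripper's body presses on something with over 40 N, if the wrist force passes 120 N, or if a joint passes its speed limit or range.

### The arm

A 7-joint arm with a two-finger parallel gripper is mounted at the origin on a cart in front of the work surface, level with it; the furniture and walls round the work are solid. World frame = base frame: x ahead of the robot, y to its left, z up, the work surface at z = 0. Lengths are in m, angles in degrees, forces in N, time in s.
With the tool pointing down it reaches from about 0.35 to 0.775 m from the base axis. Payload 3.1 kg.
Tool frame: the origin (TCP) lies midway between the tips of the shut fingers; the grasp point (between the pads) lies 19 mm behind it; y points along the fingers, x is the direction in which the jaws open and shut, and the axes are right-handed (so a half turn about y gives the same grasp; the last joint's range is limited). The gripper opens to 85 mm and grips with 20 to 120 N. Pads are 22 mm wide; open, the fingers measure 114 mm over their backs; the gripper's body (76 mm by 85 mm) begins 54 mm behind the grasp point. The pads swing forward as they close: fully open they stand 13 mm farther back than shut.
Start: joints at [69.402, 17.813, 0.802, 86.603, -0.252, 75.585, -1.558], TCP at [0.172, -0.522, 0.231] pointing down, gripper open.
Joint ranges: [-154.91, 154.91], [-16.99, 109.72], [-72.82, 74.43], [7.12, 147.25], [-82.49, 262.49], [11.32, 116.49], [-174.64, 174.64]. Speed limits (degrees/s): [159.86, 159.86, 180, 180, 180, 180, 180].

### API

Orientations are given as a 3x3 rotation matrix whose columns are the frame's x, y, z axes.
In Python, from cell import monitor, snapshot, job gives the robot as it stands.
- The arm moves only by the tool carry_out, never from a script. Its argument "steps" is a list of rows, each an object of numbers: "tx", "ty", "tz": the shift along the tool's x, y, z in cm; "ax", "ay", "az": the turn, a rotation vector about the tool's x, y, z in rad. In form: [{"tx": .., "ty": .., "tz": .., "ax": .., "ay": .., "az": ..}, ...]. A call has exactly 5 rows; each row is the pose to reach, as a shift and turn from the pose measured when the call began, along the tool's axes at that moment; what a row does not reach only later rows make up. A row lasts 1/12 s, in which the tool goes at most 41.7 mm and 7.16 degrees, less where a joint would pass 70% of its speed; a pose out of reach is approached as far as the arm can. A call with a gripper value outside its range is refused whole. "hand" is the closure, from -1 (fully open) to 1 (shut), set as the call begins (left out, the last holds). The fingers move at their own pace and stop on an object; the grip force is fixed at half the most. Time passes only in rows, so rows that repeat a pose let the fingers close, or fill a call up. It gives the time, the measured TCP pose, the force and the opening at its end, in the units of the state.
- monitor.state(): the state, without advancing time (a new reading comes with each control period).
- snapshot(name): name is "scene" or "top"; returns a dict with "frame" (400x640x3 uint8, red, green, blue), "range_z" (400x640 float32, m along the optical axis (not along the pixel's ray), 0 where there is no reading), "vfov" (degrees; the focal length in pixels is half the picture's height over the tangent of half this angle, whatever the lens; pixels are square), "cx", "cy" (the principal point, pixels), "position" and "orientation" of the camera in the world. Camera axes: x right, y down, z forward; pixel columns grow to the right and rows downward; lengths in m; the calibration is good to about 2 mm. A picture is of the moment at which its call begins.
- job.sign_off(): hands the job in, once; it reports no verdict.
The state is a dict: "time_s": time; "joints": joint angles; "dq": joint speeds; "tau": joint torques, N m; "position": TCP position; "orientation": TCP orientation; "ft_force": force on the tool from outside, world axes, zero at the start; "moment": the same for the moment, N m; "gripper_width": opening from 0.0 (shut) to 1.0 (fully open).
Only numpy, scipy, OpenCV 4.12 (cv2) and the standard library are available. Lean on these libraries where they do the work, as an engineer would, in place of code of your own. Each camera call takes 0.05 s, during which the arm holds its last target.

## Working session

There is one attempt and no reset: what is moved stays moved. The work goes in short steps, Python scripts to look and compute and a tool call to move; the robot and the scene stay as the last step left them, time stands still between calls to the robot, and variables do not carry over. Pictures are saved under pics/ and viewed, and the job is handed in when it is done.

Besides the shell and the picture viewer there is one more tool, called after "Emit:" as name([rows], argument=value, ...), one row to a line, values as JSON. carry_out: Moves the arm, as the interface text tells. Its arguments: {"type":"object","properties":{"steps":{"type":"array","items":{"type":"object","properties":{"tx":{"type":"number"},"ty":{"type":"number"},"tz":{"type":"number"},"ax":{"type":"number"},"ay":{"type":"number"},"az":{"type":"number"}}}},"hand":{"type":"number"}},"required":["steps"]}

```bash
ls; mkdir -p pics
python3 - <<'E'
from cell import monitor, snapshot, job
import cv2,numpy as np,pickle
s=monitor.state();print(s)
for n in("scene","top"):
    d=snapshot(n);cv2.imwrite(f"pics/{n}0.png",d["frame"][:,:,::-1]);pickle.dump(d,open(f"{n}0.pkl","wb"))
    print(n,{k:v for k,v in d.items() if k not in("frame","range_z")})
E
```

```text
pics
{'time_s': 0.0, 'joints': array([69.40268488, 17.8621085 ,  0.800314  , 86.69255864, -0.25279055,
       75.58478199, -1.55783122]), 'dq': array([-0.02787145,  0.04020917, -0.05870473, -0.0054297 ,  0.05721972,
        0.05143796,  0.07114985]), 'tau': array([ 8.39593167e-05, -3.79909229e+01,  1.46197127e-01, -2.30589759e+01,
        1.23468018e-02,  1.36755116e-02,  5.50491322e-06]), 'position': array([ 0.17165402, -0.52174986,  0.23020078]), 'orientation': array([[ 3.12569711e-01, -8.25867817e-04,  9.49894465e-01],
       [-9.49891787e-01,  2.25664662e-03,  3.12570792e-01],
       [-2.40171829e-03, -9.99997113e-01, -7.91256749e-05]]), 'ft_force': array([ 0.69138879, -0.00890299,  0.08515291]), 'moment': array([-0.00795508, -0.04441924,  0.07352727]), 'gripper_width': 1.0015148508315899}
scene {'vfov': 54.52110733518908, 'cx': 314.8281434890193, 'cy': 193.91710730251557, 'position': array([0.22725603, 0.60690051, 0.7399266 ]), 'orientation': array([[-0.83135371, -0.41035133,  0.37478366],
       [-0.55573174,  0.61825835, -0.55580468],
       [-0.00363794, -0.67034946, -0.74203663]])}
top {'vfov': 53.29927371075624, 'cx': 322.756953692691, 'cy': 193.08179591206084, 'position': array([0.30167525, 0.13121231, 1.1459915 ]), 'orientation': array([[ 8.63565928e-03, -9.78434640e-01,  2.06376067e-01],
       [-9.99961459e-01, -8.77641939e-03,  2.33426796e-04],
       [ 1.58285005e-03, -2.06370129e-01, -9.78472720e-01]])}
```

View pics/scene0.png

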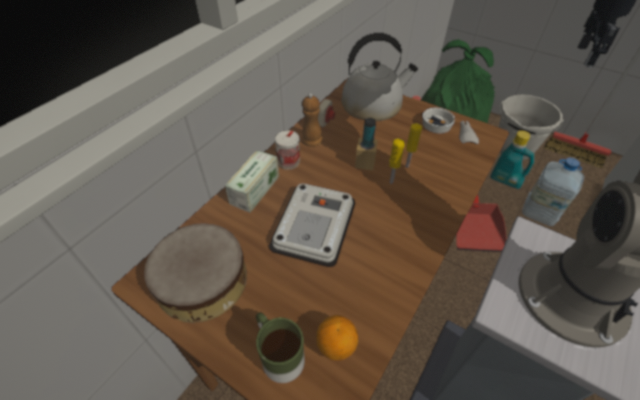

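View pics/top0.png

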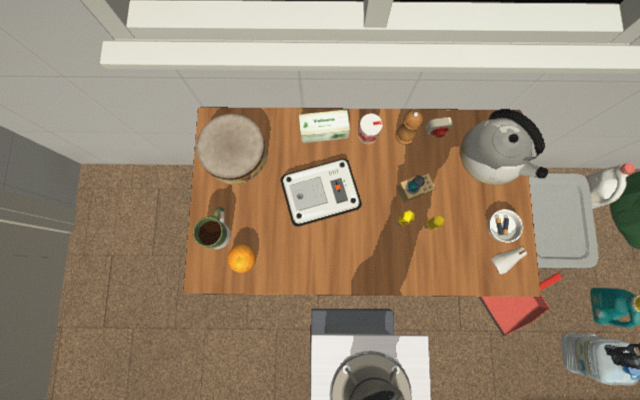

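Run:
```python
import cv2,pickle,numpy as np
t=pickle.load(open("top0.pkl","rb"));s=pickle.load(open("scene0.pkl","rb"))
a=cv2.resize(t["frame"][150:235,270:450,::-1],None,fx=4.4,fy=4.4,interpolation=cv2.INTER_CUBIC);cv2.imwrite("pics/tz.png",a)
b=cv2.resize(s["frame"][110:270,260:440,::-1],None,fx=3.7,fy=3.7,interpolation=cv2.INTER_CUBIC);cv2.imwrite("pics/sz.png",b)
```

```text
(no output)
```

View pics/tz.png

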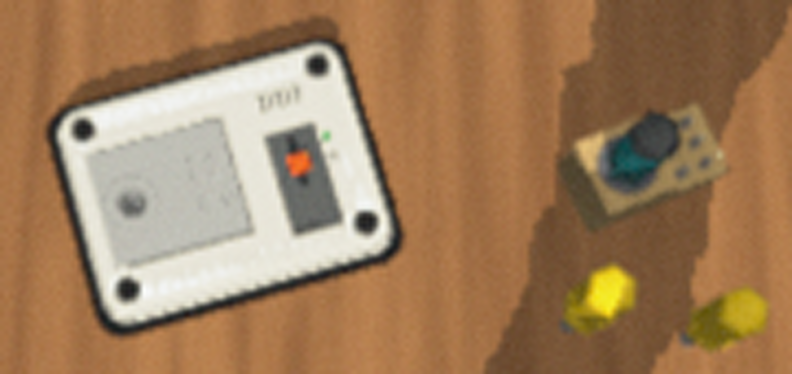

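View pics/sz.png

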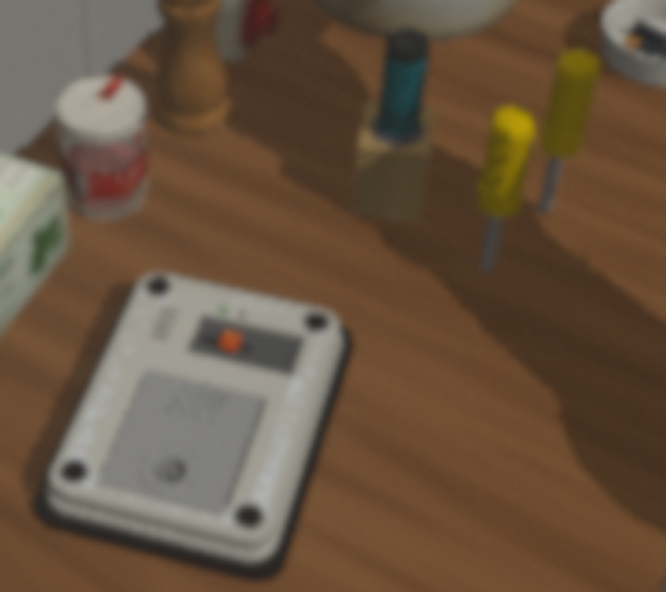

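```bash
cat > h.py <<'E'
import numpy as np,cv2,pickle
def F(d): return d["frame"].shape[0]/2/np.tan(np.radians(d["vfov"])/2)
def ray(d,uv):
    f=F(d);v=np.array([(uv[0]-d["cx"])/f,(uv[1]-d["cy"])/f,1.]);return d["orientation"]@v
def onz(d,uv,z):
    r=ray(d,uv);p=d["position"];return p+r*(z-p[2])/r[2]
def proj(d,P):
    c=d["orientation"].T@(np.asarray(P)-d["position"]);f=F(d);return np.array([f*c[0]/c[2]+d["cx"],f*c[1]/c[2]+d["cy"]])
def blobs(mask,amin=4):
    n,l,st,c=cv2.connectedComponentsWithStats(mask.astype(np.uint8))
    return [(st[i,4],c[i].round(2),tuple(st[i,:4])) for i in range(1,n) if st[i,4]>=amin]
def tri(d1,u1,d2,u2):
    r1,r2=ray(d1,u1),ray(d2,u2);A=np.c_[r1,-r2];b=d2["position"]-d1["position"]
    x=np.linalg.lstsq(A,b,rcond=None)[0];p=d1["position"]+r1*x[0];q=d2["position"]+r2*x[1]
    return (p+q)/2,np.linalg.norm(p-q)
E
python3 - <<'E'
from h import *
for n,roi in(("top",(275,155,365,230)),("scene",(265,175,365,270))):
    d=pickle.load(open(n+"0.pkl","rb"));x0,y0,x1,y1=roi
    f=d["frame"][y0:y1,x0:x1];hsv=cv2.cvtColor(f,cv2.COLOR_RGB2HSV);g=cv2.cvtColor(f,cv2.COLOR_RGB2GRAY)
    up=cv2.resize(f,None,fx=4,fy=4,interpolation=cv2.INTER_CUBIC);gu=cv2.cvtColor(up,cv2.COLOR_RGB2GRAY);hu=cv2.cvtColor(up,cv2.COLOR_RGB2HSV)
    o=lambda c:(c[0]-1.5)/4+np.array([x0,y0])
    def cc(c): return (np.array(c)-1.5)/4+np.array([x0,y0])
    print(n,"feet")
    for a,c,b in blobs(gu<90,40):
        uv=cc(c);print(a,uv.round(2),onz(d,uv,.033).round(4),b)
    print("orange")
    for a,c,b in blobs((hu[...,0]<12)&(hu[...,1]>170)&(hu[...,2]>120),30):
        uv=cc(c);print(a,uv.round(2),onz(d,uv,.030).round(4))
    print("depthtest",[ (uv, d["range_z"][uv[1],uv[0]]) for uv in ((320,240),(250,200))])
E
```

```text
top feet
9806 [318.96 186.08] [0.5568 0.1425 0.033 ] (np.int32(21), np.int32(0), np.int32(326), np.int32(286))
196 [341.71 164.38] [0.6219 0.0773 0.033 ] (np.int32(261), np.int32(32), np.int32(16), np.int32(15))
205 [288.42 179.02] [0.5769 0.2305 0.033 ] (np.int32(48), np.int32(90), np.int32(16), np.int32(16))
199 [336.32 182.44] [0.568  0.0928 0.033 ] (np.int32(240), np.int32(102), np.int32(20), np.int32(18))
108 [338.51 190.43] [0.5446 0.0865 0.033 ] (np.int32(250), np.int32(138), np.int32(11), np.int32(12))
236 [352.82 200.04] [0.517  0.0458 0.033 ] (np.int32(305), np.int32(174), np.int32(17), np.int32(17))
226 [298.63 215.36] [0.4716 0.199  0.033 ] (np.int32(88), np.int32(235), np.int32(17), np.int32(17))
orange
310 [337.47 186.64] [0.5563 0.0894 0.03  ]
depthtest [((320, 240), np.float32(1.1418742)), ((250, 200), np.float32(1.1652412))]
scene feet
424 [270.8  177.76] [0.7088 0.0933 0.033 ] (np.int32(16), np.int32(0), np.int32(26), np.int32(32))
77782 [316.9  223.84] [0.5289 0.1517 0.033 ] (np.int32(0), np.int32(0), np.int32(400), np.int32(380))
261 [302.27 186.63] [0.6241 0.0743 0.033 ] (np.int32(141), np.int32(39), np.int32(20), np.int32(18))
266 [345.06 196.48] [0.5182 0.0436 0.033 ] (np.int32(312), np.int32(80), np.int32(21), np.int32(16))
3133 [326.89 203.12] [0.5436 0.0862 0.033 ] (np.int32(191), np.int32(88), np.int32(112), np.int32(52))
338 [279.44 236.96] [0.5782 0.2287 0.033 ] (np.int32(48), np.int32(241), np.int32(23), np.int32(18))
402 [326.79 249.1 ] [0.4727 0.1975 0.033 ] (np.int32(237), np.int32(288), np.int32(25), np.int32(21))
orange
223 [321.75 201.88] [0.5574 0.0875 0.03  ]
depthtest [((320, 240), np.float32(0.86004496)), ((250, 200), np.float32(0.93423605))]
```

```bash
python3 - <<'E'
from h import *
def cloud(d):
    f=F(d);v,u=np.mgrid[:400,:640];z=d["range_z"];P=np.stack([(u-d["cx"])/f*z,(v-d["cy"])/f*z,z],-1)
    return P@d["orientation"].T+d["position"]
for n in("top","scene"):
    d=pickle.load(open(n+"0.pkl","rb"));C=cloud(d)
    c0=proj(d,(0,0,0))
    # region near stand
    roi={"top":(395,165,440,205),"scene":(350,110,385,172)}[n]
    x0,y0,x1,y1=roi
    f=d["frame"];hsv=cv2.cvtColor(f,cv2.COLOR_RGB2HSV)
    P=C[y0:y1,x0:x1].reshape(-1,3);H=hsv[y0:y1,x0:x1].reshape(-1,3)
    m=(P[:,2]>.072)&(P[:,2]<.16)
    Q=P[m];print(n,"handle pts",len(Q),Q.min(0).round(3),Q.max(0).round(3),Q.mean(0).round(4))
    T=Q[Q[:,2]>.140];print(" cap",len(T),T.mean(0).round(4),T.min(0).round(4),T.max(0).round(4))
    uv=np.argwhere((C[y0:y1,x0:x1,2]>.072)&(C[y0:y1,x0:x1,2]<.16))[:,::-1].mean(0)+[x0,y0]
    print(" mask centroid",uv.round(2),onz(d,uv,.106).round(4))
    S=P[(P[:,2]>.058)&(P[:,2]<.070)];print(" standtop",len(S),S.min(0).round(4),S.max(0).round(4),np.median(S,0).round(4))
    r=cv2.minAreaRect((S[:,:2]*1000).astype(np.float32));print(r)
    S=P[(P[:,2]>.03)&(P[:,2]<.056)];r=cv2.minAreaRect((S[:,:2]*1000).astype(np.float32));print(" step",r)
    a=cv2.resize(f[y0-5:y1+5,x0-5:x1+5,::-1],None,fx=9,fy=9,interpolation=cv2.INTER_CUBIC);a=cv2.convertScaleAbs(a,alpha=1.8);cv2.imwrite(f"pics/{n}_drv.png",a)
    print(" screw px",proj(d,(.530,.1965,.026)))
    u,v=proj(d,(.530,.1965,.026)).astype(int)
    a=cv2.resize(f[v-12:v+13,u-12:u+13,::-1],None,fx=20,fy=20,interpolation=cv2.INTER_CUBIC);cv2.imwrite(f"pics/{n}_scr.png",a)
    for nm,p in(("stub",d),):pass
E
python3 -c "
import cv2,numpy as np
a=[cv2.resize(cv2.imread('pics/'+n),(400,500 if 'drv' in n else 400)) for n in('top_scr.png','scene_scr.png')]
cv2.imwrite('pics/scr.png',np.hstack(a))
a=[cv2.resize(cv2.imread('pics/'+n),None,fx=.8,fy=.8) for n in('top_drv.png','scene_drv.png')]
h=max(x.shape[0] for x in a);a=[cv2.copyMakeBorder(x,0,h-x.shape[0],0,0,0) for x in a]
cv2.imwrite('pics/drv.png',np.hstack(a))"
```

```text
top handle pts 178 [ 0.533 -0.131  0.073] [ 0.562 -0.101  0.151] [ 0.5439 -0.1119  0.1275]
 cap 91 [ 0.5468 -0.1155  0.1458] [ 0.5339 -0.1305  0.1402] [ 0.5601 -0.1043  0.1512]
 mask centroid [415.6  183.63] [ 0.5492 -0.1172  0.106 ]
 standtop 194 [ 0.5155 -0.1485  0.058 ] [ 0.5808 -0.0839  0.07  ] [ 0.538  -0.1075  0.0663]
((547.5155029296875, -115.85059356689453), (50.27055358886719, 50.98609924316406), 23.815397262573242)
 step ((556.3807373046875, -135.95111083984375), (49.9203987121582, 95.53204345703125), 23.45347023010254)
 screw px [300.0637827  195.57786062]
scene handle pts 324 [ 0.535 -0.13   0.073] [ 0.568 -0.102  0.151] [ 0.5478 -0.1113  0.1174]
 cap 80 [ 0.5497 -0.1151  0.1465] [ 0.5366 -0.1296  0.1401] [ 0.5657 -0.1037  0.1508]
 mask centroid [368.22 131.21] [ 0.5538 -0.1249  0.106 ]
 standtop 190 [ 0.5188 -0.1503  0.0583] [ 0.5821 -0.085   0.0699] [ 0.5436 -0.1058  0.0675]
((551.2526245117188, -118.66881561279297), (49.70915603637695, 55.25606155395508), 23.208463668823242)
 step ((583.1673583984375, -198.41635131835938), (84.92646026611328, 226.32501220703125), 26.830408096313477)
 screw px [305.46549656 238.73811225]
```

View pics/scr.png

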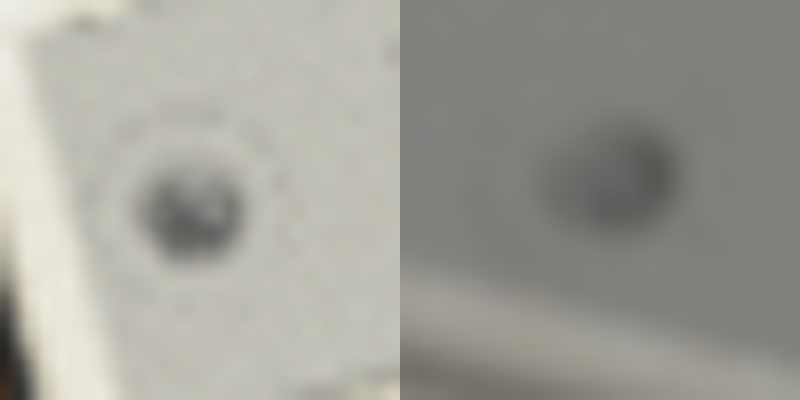

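View pics/drv.png

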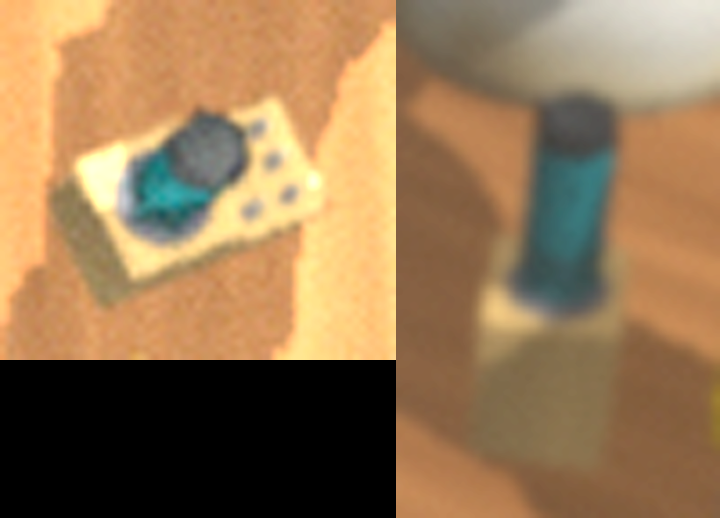

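Run:
```python
from h import *
np.set_printoptions(linewidth=180)
def cloud(d):
    f=F(d);v,u=np.mgrid[:400,:640];z=d["range_z"];P=np.stack([(u-d["cx"])/f*z,(v-d["cy"])/f*z,z],-1)
    return P@d["orientation"].T+d["position"]
for n in("top","scene"):
    d=pickle.load(open(n+"0.pkl","rb"));C=cloud(d)
    x0,y0,x1,y1={"top":(395,165,440,205),"scene":(350,110,385,172)}[n]
    P=C[y0:y1,x0:x1]
    m=(P[...,2]>.074)&(P[...,2]<.14)
    g=cv2.cvtColor(d["frame"],cv2.COLOR_RGB2GRAY)[y0:y1,x0:x1]
    Q=P[m];c=np.array([.549,-.1165])
    print(n,len(Q))
    if n=="scene":
        for r in range(m.shape[0]):
            if m[r].sum()>6: print(r+y0,np.flatnonzero(m[r])[0]+x0,g[r,m[r]],' '.join("%d,%d"%tuple((p-c)*1000) for p in P[r,m[r],:2]))
    # plot in xy
    im=np.full((500,500,3),255,np.uint8)
    for p in Q:
        x,y=(p[:2]-c)*1000; cv2.circle(im,(int(250-y*10),int(250-x*10)),2,(0,0,200) if p[2]<.11 else (200,0,0),-1)
    cv2.imwrite(f"pics/xy_{n}.png",im)
cv2.imwrite("pics/xy.png",cv2.resize(np.hstack([cv2.imread("pics/xy_top.png"),cv2.imread("pics/xy_scene.png")]),(800,400)))
```

```text
top 83
scene 241
125 363 [66 51 41 39 39 40 41 45 50 59] 17,0 11,6 7,8 5,9 -2,7 -4,6 -6,5 -10,1 -11,-3 -13,-4
126 363 [65 52 43 41 40 42 42 42 44 48 52 57] 17,0 9,11 5,12 2,13 1,10 0,8 -3,9 -5,6 -6,4 -9,4 -9,-1 -11,-2
127 363 [65 52 45 44 46 47 48 46 51 53 57 61] 15,2 9,10 5,12 3,10 1,9 -1,11 -4,11 -7,11 -8,8 -8,2 -10,1 -11,-4
128 363 [63 51 43 46 47 50 52 54 56 58 59 62] 16,0 9,9 6,9 2,12 0,10 -2,10 -4,10 -7,10 -7,5 -8,0 -9,-2 -11,-3
129 363 [63 50 45 46 48 50 53 55 58 58 58 60] 13,5 8,10 5,11 2,11 0,10 -2,10 -4,9 -7,9 -8,5 -9,2 -11,0 -11,-4
130 363 [60 49 44 47 49 51 52 54 57 57 57 59] 14,2 8,10 6,9 3,9 1,7 -1,8 -4,8 -6,7 -7,4 -9,0 -12,2 -12,-4
131 363 [60 48 45 50 50 51 55 57 57 55 60] 14,3 7,11 5,10 0,9 -2,10 -6,11 -7,7 -7,2 -10,3 -11,0 -12,-5
132 363 [59 48 45 46 49 51 51 54 58 57 55 61] 12,5 6,13 4,11 1,12 -2,14 -3,10 -4,7 -7,8 -7,2 -9,0 -11,-2 -13,-2
133 363 [59 48 45 47 50 52 53 56 57 53 54] 12,5 7,11 4,11 1,10 0,9 -2,8 -5,9 -8,8 -9,6 -9,0 -11,-1
134 362 [68 55 47 46 48 50 52 55 57 56 54 54] 18,-2 9,10 6,10 4,9 1,10 -2,12 -3,10 -6,10 -8,7 -9,5 -10,0 -12,-1
135 362 [64 53 45 4
[... 317 characters left out ...]
 [60 47 44 46 48 51 51 53 52 48 47 55] 14,3 8,9 5,10 3,9 0,12 -1,8 -4,9 -6,7 -8,4 -9,1 -11,0 -12,-3
139 362 [58 47 42 45 47 50 51 52 50 46 46 55] 12,7 7,12 4,12 3,9 0,9 -3,11 -5,9 -7,8 -8,4 -10,1 -11,-1 -13,-3
140 362 [56 45 42 43 46 48 50 50 46 43 45] 13,4 8,9 4,11 3,8 -1,12 -2,9 -5,8 -8,8 -8,4 -9,0 -11,-2
141 362 [52 43 42 40 43 46 47 47 44 42 46] 12,6 7,9 4,10 2,9 0,9 -3,10 -6,9 -8,8 -9,4 -11,2 -11,-2
142 362 [48 42 41 42 42 44 45 45 42 42 46] 11,7 6,12 4,10 1,10 0,9 -3,9 -6,9 -7,5 -9,4 -10,0 -12,-2
143 362 [47 43 41 41 43 44 45 43 41 41 44] 10,8 7,9 3,11 2,7 -1,10 -3,8 -6,9 -8,6 -8,1 -11,0 -13,-1
144 362 [49 44 43 44 45 44 44 43 43 43] 9,11 6,10 4,9 0,11 -2,11 -4,10 -7,10 -7,4 -8,0 -10,0
```

View pics/xy.png

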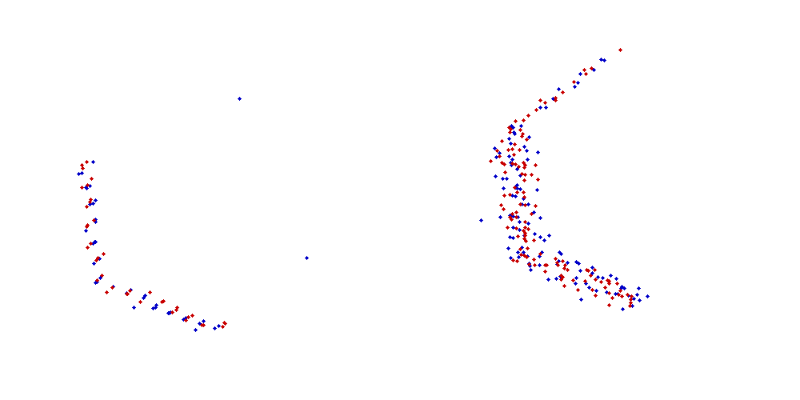

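Run:
```python
from h import *
def cloud(d):
    f=F(d);v,u=np.mgrid[:400,:640];z=d["range_z"];P=np.stack([(u-d["cx"])/f*z,(v-d["cy"])/f*z,z],-1)
    return P@d["orientation"].T+d["position"]
from scipy.optimize import least_squares
for n in("top","scene"):
    d=pickle.load(open(n+"0.pkl","rb"));C=cloud(d)
    x0,y0,x1,y1={"top":(395,165,440,205),"scene":(350,110,385,172)}[n]
    P=C[y0:y1,x0:x1];P=P[(P[...,2]>.076)&(P[...,2]<.138)][:,:2]
    P=P[np.linalg.norm(P-[.549,-.1165],axis=1)<.02]
    def res(p):
        a=np.radians(p[2])+np.arange(6)*np.pi/3
        N=np.c_[np.cos(a),np.sin(a)]
        return ((P*1000-p[:2])@N.T).max(1)-13.5
    for a0 in(25,37,50):
        r=least_squares(res,[549,-117,a0],loss="soft_l1");print(n,r.x.round(2),r.cost.round(2))
```

```text
top [ 548.24 -116.29   38.09] 8.32
top [ 548.24 -116.29   38.09] 8.32
top [ 548.24 -116.29   38.09] 8.32
scene [ 551.63 -119.53   36.78] 92.61
scene [ 551.63 -119.53   36.78] 92.61
scene [ 551.59 -119.52   37.83] 92.8
```

```bash
cat >> h.py <<'E'
from scipy.spatial.transform import Rotation as R
def Rt(psi):
    c,s=np.cos(np.radians(psi)),np.sin(np.radians(psi));return np.array([[c,0,-s],[s,0,c],[0,-1,0]])
def go(x,y,z,psi):
    from cell import monitor
    s=monitor.state();O=s["orientation"];yaw=np.degrees(np.arctan2(O[1,0],O[0,0]))
    t=O.T@(np.array([x,y,z])-s["position"])*100
    r=R.from_matrix(O.T@Rt(psi)).as_rotvec()
    print("t",s["time_s"].__round__(2),"pos",s["position"].round(4),"yaw",round(yaw,1),"j7",s["joints"][6].round(1),"F",s["ft_force"].round(1),"Mz",s["moment"].round(2),"w",round(s["gripper_width"],3))
    print("SHIFT cm",t.round(2),"ROT",r.round(3),"len",np.linalg.norm(t).round(1))
def cloud(d):
    f=F(d);v,u=np.mgrid[:400,:640];z=d["range_z"];P=np.stack([(u-d["cx"])/f*z,(v-d["cy"])/f*z,z],-1)
    return P@d["orientation"].T+d["position"]
E
python3 - <<'E'
from h import *
d=pickle.load(open("top0.pkl","rb"));C=cloud(d);hsv=cv2.cvtColor(d["frame"],cv2.COLOR_RGB2HSV)
m=(hsv[...,0]>20)&(hsv[...,0]<34)&(hsv[...,1]>180)
for a,c,b in blobs(m,20):
    x,y,w,h=b;P=C[y:y+h,x:x+w][m[y:y+h,x:x+w]];print(a,c,P.min(0).round(3),P.max(0).round(3),np.median(P,0).round(3))
go(.5495,-.1175,.25,37.5)
E
```

```text
166 [406.05 217.49] [ 0.302 -0.134 -0.   ] [0.495 0.131 1.146] [ 0.453 -0.083  0.139]
161 [435.35 222.05] [ 0.302 -0.215  0.   ] [0.478 0.131 1.146] [ 0.443 -0.157  0.139]
45 [239.09 264.49] [0.302 0.131 0.061] [0.342 0.363 1.146] [0.334 0.353 0.069]
t 0.1 pos [ 0.1717 -0.5218  0.2303] yaw -71.8 j7 -1.6 F [ 0.3  0.6 -0.1] Mz [ 0.04  0.01 -0.04] w 1.002
SHIFT cm [-26.6   -1.92  48.53] ROT [-0.002 -1.907 -0.002] len 55.4
```

Emit:
carry_out([
  {"tx": -1.8, "ty": -0.4, "tz": 3.2, "ay": -0.12},
  {"tx": -3.6, "ty": -0.8, "tz": 6.4, "ay": -0.24},
  {"tx": -5.4, "ty": -1.2, "tz": 9.6, "ay": -0.36},
  {"tx": -7.2, "ty": -1.6, "tz": 12.8, "ay": -0.48},
  {"tx": -9.0, "ty": -2.0, "tz": 16.0, "ay": -0.6},
], hand=-1)

```text
invalid input at $.steps[0]: expected keys tx, ty, tz, ax, ay, az
```

```bash
python3 -c "
from h import *
go(.5495,-.1175,.25,37.5)"
```

```text
t 0.1 pos [ 0.1717 -0.5218  0.2303] yaw -71.8 j7 -1.6 F [ 0.3  0.6 -0.1] Mz [ 0.04  0.01 -0.04] w 1.002
SHIFT cm [-26.6   -1.92  48.53] ROT [-0.002 -1.907 -0.002] len 55.4
```

Emit:
carry_out([
  {"tx": -1.8, "ty": -0.4, "tz": 3.2, "ax": 0, "ay": -0.12, "az": 0},
  {"tx": -3.6, "ty": -0.8, "tz": 6.4, "ax": 0, "ay": -0.24, "az": 0},
  {"tx": -5.4, "ty": -1.2, "tz": 9.6, "ax": 0, "ay": -0.36, "az": 0},
  {"tx": -7.2, "ty": -1.6, "tz": 12.8, "ax": 0, "ay": -0.48, "az": 0},
  {"tx": -9.0, "ty": -2.0, "tz": 16.0, "ax": 0, "ay": -0.6, "az": 0},
], hand=-1)

```text
time_s: 0.52
position: [0.2962, -0.3847, 0.2502]
orientation: [[0.798, -0.001, 0.603], [-0.603, 0.003, 0.798], [-0.003, -1.0, 0.001]]
ft_force: [0.4, 0.0, 0.0]
gripper_width: 0.995
```

```bash
python3 -c "
from h import *
go(.5495,-.1175,.25,37.5)"
```

```text
t 0.52 pos [ 0.2962 -0.3847  0.2502] yaw -37.1 j7 11.5 F [0.4 0.  0. ] Mz [ 0.    0.04 -0.06] w 0.995
SHIFT cm [ 4.1   0.06 36.59] ROT [-3.000e-03 -1.302e+00 -1.000e-03] len 36.8
```

Emit:
carry_out([
  {"tx": 0.4, "ty": 0, "tz": 3.7, "ax": 0, "ay": -0.12, "az": 0},
  {"tx": 0.8, "ty": 0, "tz": 7.4, "ax": 0, "ay": -0.24, "az": 0},
  {"tx": 1.2, "ty": 0, "tz": 11.1, "ax": 0, "ay": -0.36, "az": 0},
  {"tx": 1.6, "ty": 0, "tz": 14.8, "ax": 0, "ay": -0.48, "az": 0},
  {"tx": 2.0, "ty": 0, "tz": 18.5, "ax": 0, "ay": -0.6, "az": 0},
])

```text
time_s: 0.93
position: [0.4243, -0.2475, 0.2502]
orientation: [[0.999, -0.002, 0.042], [-0.042, 0.003, 0.999], [-0.002, -1.0, 0.003]]
ft_force: [0.0, -0.9, -1.0]
gripper_width: 1.0
```

```bash
python3 -c "
from h import *
go(.5495,-.1175,.25,37.5)"
```

```text
t 0.93 pos [ 0.4243 -0.2475  0.2502] yaw -2.4 j7 21.8 F [ 0.  -0.9 -1. ] Mz [-0.04 -0.1  -0.04] w 1.0
SHIFT cm [11.97  0.03 13.51] ROT [-0.003 -0.696 -0.001] len 18.1
```

Emit:
carry_out([
  {"tx": 2.5, "ty": 0, "tz": 2.7, "ax": 0, "ay": -0.12, "az": 0},
  {"tx": 5.0, "ty": 0, "tz": 5.4, "ax": 0, "ay": -0.24, "az": 0},
  {"tx": 7.5, "ty": 0, "tz": 8.1, "ax": 0, "ay": -0.36, "az": 0},
  {"tx": 10.0, "ty": 0, "tz": 10.8, "ax": 0, "ay": -0.48, "az": 0},
  {"tx": 12.0, "ty": 0, "tz": 13.5, "ax": 0, "ay": -0.6, "az": 0},
])

```text
time_s: 1.35
position: [0.551, -0.1163, 0.2496]
orientation: [[0.845, -0.002, -0.535], [0.535, 0.003, 0.845], [-0.0, -1.0, 0.004]]
ft_force: [0.1, 0.1, 0.6]
gripper_width: 1.002
```

```bash
python3 -c "
from h import *
go(.5495,-.1175,.20,37.5)"
```

```text
t 1.35 pos [ 0.551  -0.1163  0.2496] yaw 32.3 j7 33.3 F [0.1 0.1 0.6] Mz [-0.1  -0.04  0.03] w 1.002
SHIFT cm [-0.19  4.96 -0.05] ROT [-0.004 -0.09  -0.   ] len 5.0
```

Emit:
carry_out([
  {"tx": -0.2, "ty": 2, "tz": -0.05, "ax": -0.004, "ay": -0.09, "az": 0},
  {"tx": -0.2, "ty": 5, "tz": -0.05, "ax": -0.004, "ay": -0.09, "az": 0},
  {"tx": -0.2, "ty": 8, "tz": -0.05, "ax": -0.004, "ay": -0.09, "az": 0},
  {"tx": -0.2, "ty": 8, "tz": -0.05, "ax": -0.004, "ay": -0.09, "az": 0},
  {"tx": -0.2, "ty": 8, "tz": -0.05, "ax": -0.004, "ay": -0.09, "az": 0},
])

```text
time_s: 1.77
position: [0.5476, -0.1176, 0.168]
orientation: [[0.794, -0.005, -0.608], [0.608, 0.001, 0.794], [-0.003, -1.0, 0.004]]
ft_force: [0.5, -0.0, 0.8]
gripper_width: 0.999
```

```bash
python3 -c "
from h import *
from cell import snapshot
for n in('scene','top'):
    d=snapshot(n);pickle.dump(d,open(n+'1.pkl','wb'))
    u,v=proj(d,(.55,-.117,.12)).astype(int);a=d['frame'][max(0,v-40):v+40,u-50:u+50,::-1];cv2.imwrite('pics/'+n+'1.png',cv2.resize(a,(500,400),interpolation=cv2.INTER_CUBIC))
a=[cv2.resize(cv2.imread('pics/%s1.png'%n),(400,320)) for n in('top','scene')];cv2.imwrite('pics/v1.png',np.hstack(a))
go(.5495,-.1175,.09,37.5)"
```

```text
t 1.87 pos [ 0.5504 -0.1177  0.1713] yaw 37.5 j7 36.6 F [ 0.1 -0.6  0.2] Mz [-0.02 -0.02 -0.06] w 0.999
SHIFT cm [-0.08  8.13  0.09] ROT [ 0.002 -0.001  0.002] len 8.1
```

View pics/v1.png

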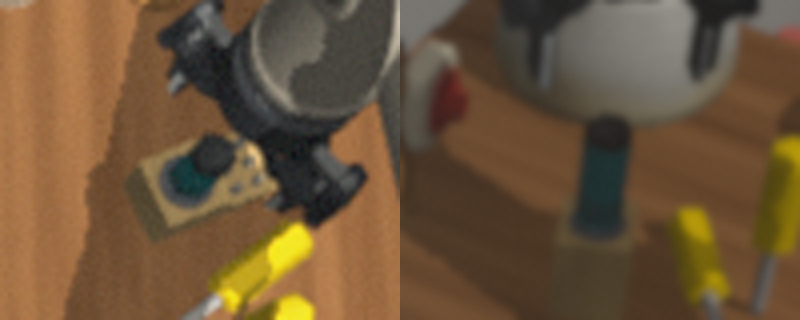

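Emit:
carry_out([
  {"tx": -0.1, "ty": 2, "tz": 0.1, "ax": 0, "ay": 0, "az": 0},
  {"tx": -0.1, "ty": 4, "tz": 0.1, "ax": 0, "ay": 0, "az": 0},
  {"tx": -0.1, "ty": 6, "tz": 0.1, "ax": 0, "ay": 0, "az": 0},
  {"tx": -0.1, "ty": 8.1, "tz": 0.1, "ax": 0, "ay": 0, "az": 0},
  {"tx": -0.1, "ty": 8.1, "tz": 0.1, "ax": 0, "ay": 0, "az": 0},
])

```text
time_s: 2.28
position: [0.5477, -0.1179, 0.0887]
orientation: [[0.794, -0.001, -0.608], [0.608, 0.0, 0.794], [-0.001, -1.0, 0.001]]
ft_force: [-1.1, 0.4, -0.6]
gripper_width: 1.001
```

```bash
python3 -c "
from h import *
from cell import snapshot
for n in('scene','top'):
    d=snapshot(n)
    u,v=proj(d,(.55,-.117,.12)).astype(int);a=d['frame'][max(0,v-40):v+40,u-50:u+50,::-1];cv2.imwrite('pics/'+n+'2.png',cv2.resize(a,(500,400),interpolation=cv2.INTER_CUBIC))
a=[cv2.resize(cv2.imread('pics/%s2.png'%n),(400,320)) for n in('top','scene')];cv2.imwrite('pics/v2.png',np.hstack(a))
go(.5495,-.1175,.09,37.5)"
```

```text
t 2.38 pos [ 0.5503 -0.1178  0.0919] yaw 37.4 j7 34.2 F [0.7 0.2 0.5] Mz [-0.    0.03  0.02] w 0.998
SHIFT cm [-0.04  0.19  0.08] ROT [ 0.003 -0.001  0.003] len 0.2
```

View pics/v2.png

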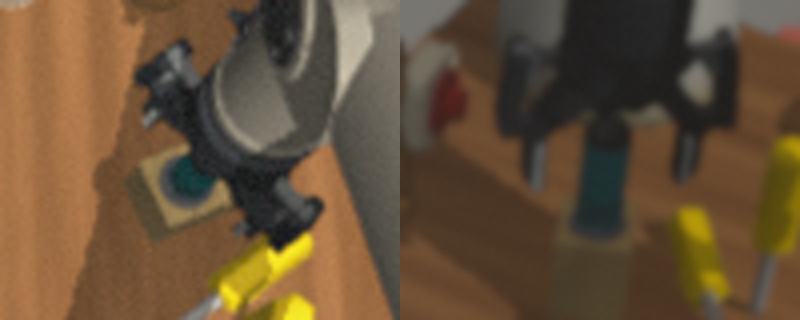

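Emit:
carry_out([
  {"tx": 0, "ty": 0.1, "tz": 0, "ax": 0, "ay": 0, "az": 0},
  {"tx": 0, "ty": 0.1, "tz": 0, "ax": 0, "ay": 0, "az": 0},
  {"tx": 0, "ty": 0.1, "tz": 0, "ax": 0, "ay": 0, "az": 0},
  {"tx": 0, "ty": 0.1, "tz": 0, "ax": 0, "ay": 0, "az": 0},
  {"tx": 0, "ty": 0.1, "tz": 0, "ax": 0, "ay": 0, "az": 0},
], hand=1)

```text
time_s: 2.8
position: [0.551, -0.1179, 0.0919]
orientation: [[0.794, 0.006, -0.608], [0.608, -0.001, 0.794], [0.004, -1.0, -0.005]]
ft_force: [-1.0, -0.7, 4.0]
gripper_width: 0.317
```

Emit:
carry_out([
  {"tx": 0, "ty": 0, "tz": 0, "ax": 0, "ay": 0, "az": 0},
  {"tx": 0, "ty": 0, "tz": 0, "ax": 0, "ay": 0, "az": 0},
  {"tx": 0, "ty": 0, "tz": 0, "ax": 0, "ay": 0, "az": 0},
  {"tx": 0, "ty": 0, "tz": 0, "ax": 0, "ay": 0, "az": 0},
  {"tx": 0, "ty": 0, "tz": 0, "ax": 0, "ay": 0, "az": 0},
])

```text
time_s: 3.22
position: [0.5509, -0.1179, 0.092]
orientation: [[0.794, 0.006, -0.608], [0.608, -0.001, 0.794], [0.004, -1.0, -0.005]]
ft_force: [-0.4, -0.2, 0.9]
gripper_width: 0.324
```

```bash
python3 -c "
from h import *
go(.5495,-.1175,.20,37.5)"
```

```text
t 3.22 pos [ 0.5509 -0.1179  0.092 ] yaw 37.4 j7 34.2 F [-0.4 -0.2  0.9] Mz [ 0.03  0.07 -0.04] w 0.324
SHIFT cm [ -0.04 -10.8    0.07] ROT [ 0.005 -0.001  0.004] len 10.8
```

Emit:
carry_out([
  {"tx": 0, "ty": -2.2, "tz": 0, "ax": 0, "ay": 0, "az": 0},
  {"tx": 0, "ty": -4.4, "tz": 0, "ax": 0, "ay": 0, "az": 0},
  {"tx": 0, "ty": -6.6, "tz": 0, "ax": 0, "ay": 0, "az": 0},
  {"tx": 0, "ty": -8.8, "tz": 0, "ax": 0, "ay": 0, "az": 0},
  {"tx": 0, "ty": -11, "tz": 0, "ax": 0, "ay": 0, "az": 0},
])

```text
time_s: 3.63
position: [0.5497, -0.1177, 0.2024]
orientation: [[0.794, 0.005, -0.608], [0.608, -0.001, 0.794], [0.003, -1.0, -0.004]]
ft_force: [0.6, 0.0, -1.6]
gripper_width: 0.319
```

```bash
python3 -c "
from h import *
go(.530,.1965,.20,140)"
```

```text
t 3.63 pos [ 0.5497 -0.1177  0.2024] yaw 37.4 j7 37.3 F [ 0.6  0.  -1.6] Mz [ 0.02 -0.01  0.02] w 0.319
SHIFT cm [17.54  0.19 26.15] ROT [ 6.00e-03 -1.79e+00 -1.00e-03] len 31.5
```

Emit:
carry_out([
  {"tx": 1.7, "ty": 0, "tz": 2.6, "ax": 0, "ay": -0.12, "az": 0},
  {"tx": 3.5, "ty": 0, "tz": 5.2, "ax": 0, "ay": -0.24, "az": 0},
  {"tx": 5.2, "ty": 0, "tz": 7.8, "ax": 0, "ay": -0.36, "az": 0},
  {"tx": 7.0, "ty": 0, "tz": 10.4, "ax": 0, "ay": -0.48, "az": 0},
  {"tx": 8.8, "ty": 0, "tz": 13, "ax": 0, "ay": -0.6, "az": 0},
])

```text
time_s: 4.05
position: [0.5399, 0.0402, 0.2018]
orientation: [[0.307, 0.004, -0.952], [0.952, -0.001, 0.307], [-0.0, -1.0, -0.004]]
ft_force: [1.4, 0.2, -1.2]
gripper_width: 0.324
```

```bash
python3 -c "
from h import *
go(.530,.1965,.20,170)"
```

```text
t 4.05 pos [0.5399 0.0402 0.2018] yaw 72.1 j7 52.5 F [ 1.4  0.2 -1.2] Mz [ 0.05 -0.02  0.02] w 0.324
SHIFT cm [14.58  0.15  5.74] ROT [ 0.003 -1.708 -0.004] len 15.7
```

Emit:
carry_out([
  {"tx": 2.9, "ty": 0, "tz": 1.1, "ax": 0, "ay": -0.12, "az": 0},
  {"tx": 5.8, "ty": 0, "tz": 2.3, "ax": 0, "ay": -0.24, "az": 0},
  {"tx": 8.7, "ty": 0, "tz": 3.4, "ax": 0, "ay": -0.36, "az": 0},
  {"tx": 11.6, "ty": 0.1, "tz": 4.6, "ax": 0, "ay": -0.48, "az": 0},
  {"tx": 14.6, "ty": 0.2, "tz": 5.7, "ax": 0, "ay": -0.6, "az": 0},
])

```text
time_s: 4.47
position: [0.5299, 0.1975, 0.1991]
orientation: [[-0.289, 0.004, -0.957], [0.957, -0.002, -0.289], [-0.003, -1.0, -0.003]]
ft_force: [1.1, 0.3, -2.1]
gripper_width: 0.322
```

```bash
python3 -c "
from h import *
go(.530,.1965,.17,170)"
```

```text
t 4.47 pos [0.5299 0.1975 0.1991] yaw 106.8 j7 66.4 F [ 1.1  0.3 -2.1] Mz [-0.02 -0.05  0.01] w 0.322
SHIFT cm [-0.1   2.91  0.02] ROT [ 1.000e-03 -1.103e+00 -4.000e-03] len 2.9
```

Emit:
carry_out([
  {"tx": -0.1, "ty": 0.5, "tz": 0, "ax": 0, "ay": -0.12, "az": 0},
  {"tx": -0.1, "ty": 1, "tz": 0, "ax": 0, "ay": -0.24, "az": 0},
  {"tx": -0.1, "ty": 1.5, "tz": 0, "ax": 0, "ay": -0.36, "az": 0},
  {"tx": -0.1, "ty": 2, "tz": 0, "ax": 0, "ay": -0.48, "az": 0},
  {"tx": -0.1, "ty": 2.5, "tz": 0, "ax": 0, "ay": -0.6, "az": 0},
])

```text
time_s: 4.88
position: [0.5299, 0.1962, 0.1732]
orientation: [[-0.783, 0.003, -0.622], [0.622, -0.003, -0.783], [-0.004, -1.0, 0.001]]
ft_force: [-0.2, -0.0, -0.8]
gripper_width: 0.32
```

```bash
python3 -c "
from h import *
go(.530,.1965,.15,175)"
```

```text
t 4.88 pos [0.5299 0.1962 0.1732] yaw 141.5 j7 96.6 F [-0.2 -0.  -0.8] Mz [ 0.04 -0.03  0.05] w 0.32
SHIFT cm [ 0.02  2.32 -0.02] ROT [-0.002 -0.584 -0.003] len 2.3
```

Emit:
carry_out([
  {"tx": 0, "ty": 0.5, "tz": 0, "ax": 0, "ay": -0.12, "az": 0},
  {"tx": 0, "ty": 1, "tz": 0, "ax": 0, "ay": -0.24, "az": 0},
  {"tx": 0, "ty": 1.5, "tz": 0, "ax": 0, "ay": -0.36, "az": 0},
  {"tx": 0, "ty": 2, "tz": 0, "ax": 0, "ay": -0.48, "az": 0},
  {"tx": 0, "ty": 2.3, "tz": 0, "ax": 0, "ay": -0.58, "az": 0},
])

```text
time_s: 5.3
position: [0.5296, 0.1955, 0.1489]
orientation: [[-0.996, 0.001, -0.086], [0.086, -0.004, -0.996], [-0.001, -1.0, 0.004]]
ft_force: [-0.2, 0.2, -1.6]
gripper_width: 0.324
```

```bash
python3 -c "
from h import *
from cell import snapshot
for n in('scene','top'):
    d=snapshot(n)
    u,v=proj(d,(.53,.1965,.06)).astype(int);a=d['frame'][max(0,v-40):v+40,u-50:u+50,::-1];cv2.imwrite('pics/'+n+'3.png',cv2.resize(a,(500,400),interpolation=cv2.INTER_CUBIC))
    pickle.dump(d,open(n+'3.pkl','wb'))
a=[cv2.resize(cv2.imread('pics/%s3.png'%n),(400,320)) for n in('top','scene')];cv2.imwrite('pics/v3.png',np.hstack(a))
go(.53,.1965,.13,175)"
```

```text
t 5.4 pos [0.5294 0.1954 0.1488] yaw 174.7 j7 124.8 F [-0.4  0.1 -1.5] Mz [-0.03  0.01 -0.02] w 0.318
SHIFT cm [-0.05  1.87 -0.12] ROT [-0.003 -0.005 -0.   ] len 1.9
```

View pics/v3.png

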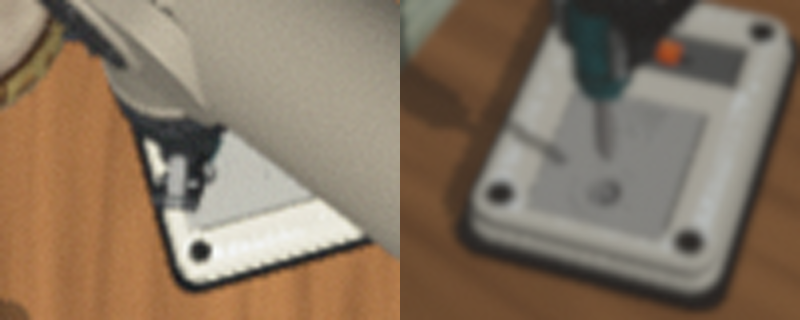

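```bash
python3 -c "
from h import *
d=pickle.load(open('scene3.pkl','rb'))
u,v=proj(d,(.53,.1965,.06)).astype(int)
f=lambda P:((proj(d,P)-[u-50,max(0,v-40)]+.5)*4+[400,0]).round(1)
print(f((.5294,.1954,.061)),f((.5294,.1954,.123)),f((.53,.1965,.026)),f((.53,.1965,.032)))
r=onz(d,((604-400)/4-.5+u-50,158/4-.5+v-40),.061);print(r)
r=onz(d,((604-400)/4-.5+u-50,192/4-.5+v-40),.028);print(r)
"
```

```text
[604.5 162.5] [602.   89.9] [603.9 201. ] [603.6 194.7]
[0.53138705 0.19303908 0.061     ]
[0.53258384 0.19255473 0.028     ]
```

Emit:
carry_out([
  {"tx": -0.05, "ty": 0.8, "tz": -0.1, "ax": 0, "ay": 0, "az": 0},
  {"tx": -0.05, "ty": 1.6, "tz": -0.1, "ax": 0, "ay": 0, "az": 0},
  {"tx": -0.05, "ty": 2.4, "tz": -0.1, "ax": 0, "ay": 0, "az": 0},
  {"tx": -0.05, "ty": 3, "tz": -0.1, "ax": 0, "ay": 0, "az": 0},
  {"tx": -0.05, "ty": 3, "tz": -0.1, "ax": 0, "ay": 0, "az": 0},
])

```text
time_s: 5.82
position: [0.529, 0.1954, 0.1168]
orientation: [[-0.996, -0.003, -0.092], [0.092, -0.005, -0.996], [0.003, -1.0, 0.005]]
ft_force: [-0.2, -1.3, -1.1]
gripper_width: 0.319
```

```bash
python3 -c "
from h import *
go(.53,.1965,.113,175)"
```

```text
t 5.82 pos [0.529  0.1954 0.1168] yaw 174.7 j7 123.5 F [-0.2 -1.3 -1.1] Mz [ 0.03 -0.   -0.  ] w 0.319
SHIFT cm [-0.09  0.38 -0.12] ROT [-0.005 -0.005  0.003] len 0.4
```

Emit:
carry_out([
  {"tx": -0.05, "ty": 0.1, "tz": -0.1, "ax": 0, "ay": 0, "az": 0},
  {"tx": -0.05, "ty": 0.2, "tz": -0.1, "ax": 0, "ay": 0, "az": 0},
  {"tx": -0.05, "ty": 0.3, "tz": -0.1, "ax": 0, "ay": 0, "az": 0},
  {"tx": -0.05, "ty": 0.4, "tz": -0.1, "ax": 0, "ay": 0, "az": 0},
  {"tx": -0.05, "ty": 0.5, "tz": -0.1, "ax": 0, "ay": 0, "az": 0},
])

```text
time_s: 6.23
position: [0.5298, 0.1965, 0.112]
orientation: [[-0.996, -0.002, -0.092], [0.092, -0.005, -0.996], [0.002, -1.0, 0.005]]
ft_force: [-0.1, -0.9, -1.2]
gripper_width: 0.319
```

```bash
python3 -c "
from h import *
go(.53,.1965,.108,175)"
```

```text
t 6.23 pos [0.5298 0.1965 0.112 ] yaw 174.7 j7 123.2 F [-0.1 -0.9 -1.2] Mz [ 0.01 -0.   -0.02] w 0.319
SHIFT cm [-0.02  0.4  -0.01] ROT [-0.005 -0.005  0.002] len 0.4
```

Emit:
carry_out([
  {"tx": 0, "ty": 0.1, "tz": 0, "ax": 0, "ay": 0, "az": 0},
  {"tx": 0, "ty": 0.2, "tz": 0, "ax": 0, "ay": 0, "az": 0},
  {"tx": 0, "ty": 0.25, "tz": 0, "ax": 0, "ay": 0, "az": 0},
  {"tx": 0, "ty": 0.3, "tz": 0, "ax": 0, "ay": 0, "az": 0},
  {"tx": 0, "ty": 0.3, "tz": 0, "ax": 0, "ay": 0, "az": 0},
])

```text
time_s: 6.65
position: [0.5301, 0.1965, 0.1093]
orientation: [[-0.996, -0.002, -0.092], [0.092, -0.005, -0.996], [0.001, -1.0, 0.005]]
ft_force: [0.5, 1.0, 0.5]
gripper_width: 0.315
```

```bash
python3 -c "
from h import *
go(.53,.1965,.108,175)"
```

```text
t 6.65 pos [0.5301 0.1965 0.1093] yaw 174.7 j7 123.1 F [0.5 1.  0.5] Mz [ 0.   -0.19 -0.  ] w 0.315
SHIFT cm [0.01 0.13 0.  ] ROT [-0.005 -0.005  0.001] len 0.1
```

Emit:
carry_out([
  {"tx": 0, "ty": 0.1, "tz": 0, "ax": 0, "ay": 0, "az": 0},
  {"tx": 0, "ty": 0.15, "tz": 0, "ax": 0, "ay": 0, "az": 0},
  {"tx": 0, "ty": 0.2, "tz": 0, "ax": 0, "ay": 0, "az": 0},
  {"tx": 0, "ty": 0.25, "tz": 0, "ax": 0, "ay": 0, "az": 0},
  {"tx": 0, "ty": 0.25, "tz": 0, "ax": 0, "ay": 0, "az": 0},
])

```text
time_s: 7.07
position: [0.5301, 0.1973, 0.1072]
orientation: [[-0.996, -0.001, -0.092], [0.092, -0.003, -0.996], [0.001, -1.0, 0.004]]
ft_force: [0.3, 1.7, 1.6]
gripper_width: 0.318
```

```bash
python3 -c "
from h import *
go(.53,.1965,.105,175)"
```

```text
t 7.07 pos [0.5301 0.1973 0.1072] yaw 174.7 j7 123.0 F [0.3 1.7 1.6] Mz [ 0.38  0.02 -0.03] w 0.318
SHIFT cm [0.01 0.22 0.08] ROT [-0.004 -0.005  0.001] len 0.2
```

Emit:
carry_out([
  {"tx": 0, "ty": 0.1, "tz": -0.05, "ax": 0, "ay": 0, "az": 0},
  {"tx": 0, "ty": 0.2, "tz": -0.05, "ax": 0, "ay": 0, "az": 0},
  {"tx": 0, "ty": 0.3, "tz": -0.05, "ax": 0, "ay": 0, "az": 0},
  {"tx": 0, "ty": 0.3, "tz": -0.05, "ax": 0, "ay": 0, "az": 0},
  {"tx": 0, "ty": 0.3, "tz": -0.05, "ax": 0, "ay": 0, "az": 0},
])

```text
time_s: 7.48
position: [0.5306, 0.1983, 0.1065]
orientation: [[-0.996, 0.001, -0.092], [0.092, -0.004, -0.996], [-0.001, -1.0, 0.004]]
ft_force: [-2.4, -1.5, 10.0]
gripper_width: 0.324
```

```bash
python3 -c "
from h import *
go(.53,.1965,.105,175)"
```

```text
t 7.48 pos [0.5306 0.1983 0.1065] yaw 174.7 j7 122.8 F [-2.4 -1.5 10. ] Mz [-0.35  0.66 -0.  ] w 0.324
SHIFT cm [0.04 0.15 0.18] ROT [-0.004 -0.005 -0.001] len 0.2
```

Emit:
carry_out([
  {"tx": 0, "ty": 0.18, "tz": 0, "ax": 0, "ay": 0.1, "az": 0},
  {"tx": 0, "ty": 0.2, "tz": 0, "ax": 0, "ay": 0.2, "az": 0},
  {"tx": 0, "ty": 0.2, "tz": 0, "ax": 0, "ay": 0.3, "az": 0},
  {"tx": 0, "ty": 0.2, "tz": 0, "ax": 0, "ay": 0.4, "az": 0},
  {"tx": 0, "ty": 0.22, "tz": 0, "ax": 0, "ay": 0.5, "az": 0},
])

```text
time_s: 7.9
position: [0.5308, 0.1986, 0.1065]
orientation: [[-0.827, 0.002, -0.562], [0.562, -0.004, -0.827], [-0.004, -1.0, 0.002]]
ft_force: [-2.2, -1.0, 12.3]
gripper_width: 0.32
```

```bash
python3 -c "
from h import *
go(.5305,.198,.105,175)"
```

```text
t 7.9 pos [0.5308 0.1986 0.1065] yaw 145.8 j7 97.4 F [-2.2 -1.  12.3] Mz [-0.35  0.7   0.08] w 0.32
SHIFT cm [-0.    0.15  0.07] ROT [-0.003 -0.509 -0.003] len 0.2
```

Emit:
carry_out([
  {"tx": 0, "ty": 0.2, "tz": 0, "ax": 0, "ay": 0.12, "az": 0},
  {"tx": 0, "ty": 0.2, "tz": 0, "ax": 0, "ay": 0.24, "az": 0},
  {"tx": 0, "ty": 0.2, "tz": 0, "ax": 0, "ay": 0.36, "az": 0},
  {"tx": 0, "ty": 0.22, "tz": 0, "ax": 0, "ay": 0.48, "az": 0},
  {"tx": 0, "ty": 0.24, "tz": 0, "ax": 0, "ay": 0.6, "az": 0},
])

```text
time_s: 8.32
position: [0.531, 0.1984, 0.1062]
orientation: [[-0.36, 0.003, -0.933], [0.933, -0.006, -0.36], [-0.006, -1.0, -0.001]]
ft_force: [-3.2, -1.7, 11.4]
gripper_width: 0.321
```

```bash
python3 -c "
from h import *
go(.5305,.198,.105,175)"
```

```text
t 8.32 pos [0.531  0.1984 0.1062] yaw 111.1 j7 66.9 F [-3.2 -1.7 11.4] Mz [-0.49  0.75  0.1 ] w 0.321
SHIFT cm [-0.02  0.12  0.07] ROT [-0.003 -1.115 -0.006] len 0.1
```

Emit:
carry_out([
  {"tx": 0, "ty": 0.2, "tz": 0.05, "ax": 0, "ay": 0.12, "az": 0},
  {"tx": 0, "ty": 0.2, "tz": 0.05, "ax": 0, "ay": 0.24, "az": 0},
  {"tx": 0, "ty": 0.2, "tz": 0.05, "ax": 0, "ay": 0.36, "az": 0},
  {"tx": 0, "ty": 0.22, "tz": 0.05, "ax": 0, "ay": 0.48, "az": 0},
  {"tx": 0, "ty": 0.24, "tz": 0.05, "ax": 0, "ay": 0.6, "az": 0},
])

```text
time_s: 8.73
position: [0.5308, 0.1982, 0.1059]
orientation: [[0.235, 0.005, -0.972], [0.972, -0.007, 0.235], [-0.005, -1.0, -0.006]]
ft_force: [-2.3, -0.1, 12.0]
gripper_width: 0.323
```

```bash
python3 -c "
from h import *
go(.5305,.198,.105,175)"
```

```text
t 8.73 pos [0.5308 0.1982 0.1059] yaw 76.4 j7 36.2 F [-2.3 -0.1 12. ] Mz [-0.45  0.75  0.14] w 0.323
SHIFT cm [-0.03  0.09  0.02] ROT [-0.    -1.721 -0.009] len 0.1
```

Emit:
carry_out([
  {"tx": 0, "ty": 0.2, "tz": 0.03, "ax": 0, "ay": 0.12, "az": 0},
  {"tx": 0, "ty": 0.2, "tz": 0.03, "ax": 0, "ay": 0.24, "az": 0},
  {"tx": 0, "ty": 0.2, "tz": 0.03, "ax": 0, "ay": 0.36, "az": 0},
  {"tx": 0, "ty": 0.22, "tz": 0.03, "ax": 0, "ay": 0.48, "az": 0},
  {"tx": 0, "ty": 0.24, "tz": 0.03, "ax": 0, "ay": 0.6, "az": 0},
])

```text
time_s: 9.15
position: [0.5305, 0.1982, 0.1055]
orientation: [[0.746, 0.006, -0.665], [0.665, -0.008, 0.746], [-0.001, -1.0, -0.009]]
ft_force: [-2.9, -0.3, 10.9]
gripper_width: 0.322
```

```bash
python3 -c "
from h import *
go(.5305,.198,.105,41)"
```

```text
t 9.15 pos [0.5305 0.1982 0.1055] yaw 41.7 j7 5.1 F [-2.9 -0.3 10.9] Mz [-0.35  0.83  0.03] w 0.322
SHIFT cm [-0.02  0.05 -0.02] ROT [ 0.009  0.013 -0.001] len 0.1
```

Emit:
carry_out([
  {"tx": 0, "ty": 0.2, "tz": 0, "ax": 0, "ay": 0.08, "az": 0},
  {"tx": 0, "ty": 0.2, "tz": 0, "ax": 0, "ay": 0.16, "az": 0},
  {"tx": 0, "ty": 0.22, "tz": 0, "ax": 0, "ay": 0.24, "az": 0},
  {"tx": 0, "ty": 0.22, "tz": 0, "ax": 0, "ay": 0.3, "az": 0},
  {"tx": 0, "ty": 0.22, "tz": 0, "ax": 0, "ay": 0.3, "az": 0},
])

```text
time_s: 9.57
position: [0.5304, 0.1983, 0.1053]
orientation: [[0.91, 0.006, -0.414], [0.414, -0.009, 0.91], [0.002, -1.0, -0.01]]
ft_force: [-2.5, -1.1, 11.4]
gripper_width: 0.322
```

```bash
python3 -c "
from h import *
go(.5305,.198,.105,41)"
```

```text
t 9.57 pos [0.5304 0.1983 0.1053] yaw 24.4 j7 -10.5 F [-2.5 -1.1 11.4] Mz [-0.19  0.75  0.04] w 0.322
SHIFT cm [-0.01  0.03 -0.03] ROT [ 0.011 -0.289  0.001] len 0.0
```

Emit:
carry_out([
  {"tx": 0, "ty": 0.2, "tz": 0, "ax": 0, "ay": 0.08, "az": 0},
  {"tx": 0, "ty": 0.2, "tz": 0, "ax": 0, "ay": 0.16, "az": 0},
  {"tx": 0, "ty": 0.22, "tz": 0, "ax": 0, "ay": 0.24, "az": 0},
  {"tx": 0, "ty": 0.22, "tz": 0, "ax": 0, "ay": 0.3, "az": 0},
  {"tx": 0, "ty": 0.22, "tz": 0, "ax": 0, "ay": 0.35, "az": 0},
])

```text
time_s: 9.98
position: [0.5304, 0.1985, 0.1051]
orientation: [[0.997, 0.007, -0.074], [0.074, -0.009, 0.997], [0.006, -1.0, -0.01]]
ft_force: [-1.8, 0.2, 11.2]
gripper_width: 0.319
```

```bash
python3 -c "
from h import *
go(.5305,.198,.105,41)"
```

```text
t 9.98 pos [0.5304 0.1985 0.1051] yaw 4.3 j7 -28.7 F [-1.8  0.2 11.2] Mz [-0.22  0.78  0.03] w 0.319
SHIFT cm [ 0.01  0.01 -0.05] ROT [ 0.011 -0.641  0.003] len 0.0
```

Emit:
carry_out([
  {"tx": 0, "ty": 0.2, "tz": 0, "ax": 0, "ay": 0.06, "az": 0},
  {"tx": 0, "ty": 0.2, "tz": 0, "ax": 0, "ay": 0.12, "az": 0},
  {"tx": 0, "ty": 0.22, "tz": 0, "ax": 0, "ay": 0.18, "az": 0},
  {"tx": 0, "ty": 0.22, "tz": 0, "ax": 0, "ay": 0.24, "az": 0},
  {"tx": 0, "ty": 0.22, "tz": 0, "ax": 0, "ay": 0.24, "az": 0},
])

```text
time_s: 10.4
position: [0.5304, 0.1986, 0.105]
orientation: [[0.986, 0.008, 0.166], [-0.166, -0.01, 0.986], [0.01, -1.0, -0.008]]
ft_force: [-2.5, -1.5, 10.2]
gripper_width: 0.32
```

```bash
python3 -c "
from h import *
go(.5305,.198,.105,41)"
```

```text
t 10.4 pos [0.5304 0.1986 0.105 ] yaw -9.6 j7 -41.3 F [-2.5 -1.5 10.2] Mz [-0.2   0.72  0.07] w 0.32
SHIFT cm [ 0.02 -0.   -0.06] ROT [ 0.012 -0.883  0.005] len 0.1
```

Emit:
carry_out([
  {"tx": 0, "ty": 0.2, "tz": 0, "ax": 0, "ay": 0.06, "az": 0},
  {"tx": 0, "ty": 0.2, "tz": 0, "ax": 0, "ay": 0.12, "az": 0},
  {"tx": 0, "ty": 0.22, "tz": 0, "ax": 0, "ay": 0.18, "az": 0},
  {"tx": 0, "ty": 0.22, "tz": 0, "ax": 0, "ay": 0.24, "az": 0},
  {"tx": 0, "ty": 0.22, "tz": 0, "ax": 0, "ay": 0.24, "az": 0},
])

```text
time_s: 10.82
position: [0.5307, 0.1991, 0.1052]
orientation: [[0.918, 0.009, 0.397], [-0.397, -0.01, 0.918], [0.013, -1.0, -0.005]]
ft_force: [-2.5, 0.4, 12.5]
gripper_width: 0.317
```

```bash
python3 -c "
from h import *
go(.5305,.198,.105,41)"
```

```text
t 10.82 pos [0.5307 0.1991 0.1052] yaw -23.4 j7 -53.9 F [-2.5  0.4 12.5] Mz [-0.15  0.81  0.06] w 0.317
SHIFT cm [ 0.03  0.02 -0.11] ROT [ 0.012 -1.124  0.008] len 0.1
```

Emit:
carry_out([
  {"tx": 0, "ty": 0.25, "tz": -0.08, "ax": 0.01, "ay": 0.0, "az": 0},
  {"tx": 0, "ty": 0.3, "tz": -0.08, "ax": 0.01, "ay": 0.05, "az": 0},
  {"tx": 0, "ty": 0.3, "tz": -0.08, "ax": 0.01, "ay": 0.1, "az": 0},
  {"tx": 0, "ty": 0.3, "tz": -0.08, "ax": 0.01, "ay": 0.1, "az": 0},
  {"tx": 0, "ty": 0.3, "tz": -0.08, "ax": 0.01, "ay": 0.1, "az": 0},
])

```text
time_s: 11.23
position: [0.5304, 0.1982, 0.105]
orientation: [[0.873, 0.015, 0.487], [-0.487, -0.002, 0.873], [0.014, -1.0, 0.006]]
ft_force: [-4.4, -2.2, 13.5]
gripper_width: 0.317
```

```bash
python3 -c "
from h import *
go(.5305,.198,.105,41)"
```

```text
t 11.23 pos [0.5304 0.1982 0.105 ] yaw -29.1 j7 -58.8 F [-4.4 -2.2 13.5] Mz [-0.5   1.17 -0.04] w 0.317
SHIFT cm [ 0.01  0.   -0.01] ROT [ 0.003 -1.224  0.016] len 0.0
```

Emit:
carry_out([
  {"tx": 0, "ty": 0.25, "tz": 0, "ax": 0, "ay": 0.06, "az": 0},
  {"tx": 0, "ty": 0.27, "tz": 0, "ax": 0, "ay": 0.12, "az": 0},
  {"tx": 0, "ty": 0.27, "tz": 0, "ax": 0, "ay": 0.18, "az": 0},
  {"tx": 0, "ty": 0.27, "tz": 0, "ax": 0, "ay": 0.2, "az": 0},
  {"tx": 0, "ty": 0.27, "tz": 0, "ax": 0, "ay": 0.2, "az": 0},
])

```text
time_s: 11.65
position: [0.5304, 0.1981, 0.1051]
orientation: [[0.759, 0.016, 0.651], [-0.651, -0.002, 0.759], [0.013, -1.0, 0.008]]
ft_force: [-3.4, -1.2, 15.1]
gripper_width: 0.32
```

```bash
python3 -c "
from h import *
go(.5305,.198,.105,41)"
```

```text
t 11.65 pos [0.5304 0.1981 0.1051] yaw -40.6 j7 -69.3 F [-3.4 -1.2 15.1] Mz [-0.47  1.08  0.05] w 0.32
SHIFT cm [ 0.01  0.01 -0.  ] ROT [ 0.003 -1.425  0.017] len 0.0
```

```bash
python3 -c "
from h import *
from cell import snapshot,monitor
s=monitor.state();print(s['tau'].round(3))
d=snapshot('scene')
u,v=proj(d,(.53,.1965,.08)).astype(int);a=d['frame'][v-30:v+30,u-40:u+40,::-1];cv2.imwrite('pics/s4.png',cv2.resize(cv2.convertScaleAbs(a,alpha=1.5),(800,600),interpolation=cv2.INTER_CUBIC))
pickle.dump(d,open('scene4.pkl','wb'))
for i in range(4):
  snapshot('scene');s=monitor.state();print(s['moment'].round(3),s['tau'][6].round(3),s['ft_force'].round(1))
"
```

```text
[-3.1000e-02 -3.4006e+01 -1.7800e+00 -1.8066e+01  1.9700e-01 -1.8010e+00
 -1.5500e-01]
[-0.462  1.164  0.031] -0.028 [-4.1 -1.7 15.4]
[-0.46   1.134  0.014] -0.023 [-3.6 -1.3 13.7]
[-0.443  1.134  0.036] -0.022 [-3.2 -0.8 14.1]
[-0.478  1.157 -0.034] -0.022 [-3.8 -1.7 13.7]
```

View pics/s4.png

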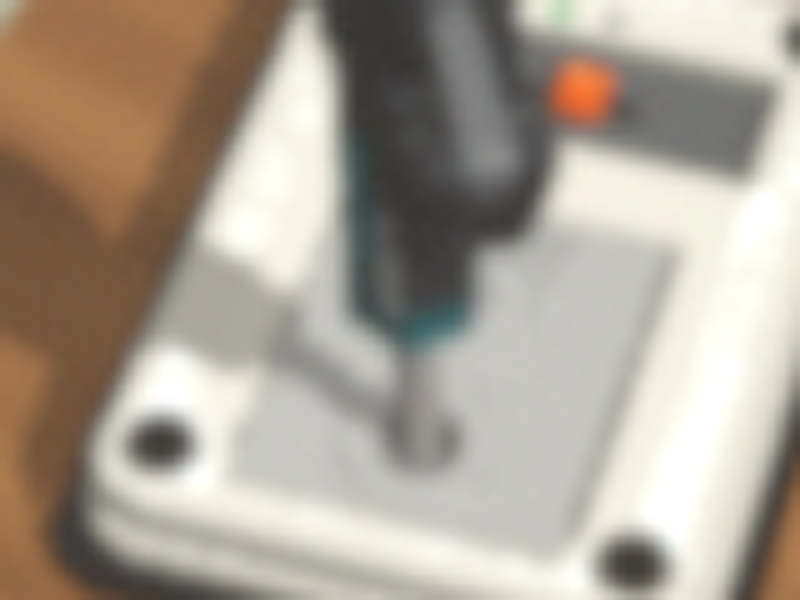

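```bash
python3 -c "
from h import *
d=pickle.load(open('scene4.pkl','rb'))
u,v=proj(d,(.53,.1965,.08)).astype(int)
f=lambda P:((proj(d,P)-[u-40,v-30]+.5)*10).round(0)
for b in (115,117,120):
  a=np.radians(b);p=np.array([.5304+.0156*np.cos(a),.1981+.0156*np.sin(a)])
  for z in(.079,.085): print(b,z,f((*p,z)))
print('shank at mouth',f((.5304,.1981,.032)),'feet',f((.5782,.2287,.033)),f((.4727,.1975,.033)))
for b in range(80,200,15):
  a=np.radians(b);print(b,f((.5304+.0135*np.cos(a),.1981+.0135*np.sin(a),.079)))
"
```

```text
115 0.079 [396. 380.]
115 0.085 [395. 363.]
117 0.079 [399. 380.]
117 0.085 [398. 363.]
120 0.079 [402. 380.]
120 0.085 [402. 363.]
shank at mouth [414. 451.] feet [159. 445.] [633. 566.]
80 [364. 359.]
95 [377. 366.]
110 [392. 371.]
125 [409. 373.]
140 [425. 371.]
155 [441. 365.]
170 [454. 357.]
185 [464. 346.]
```

```bash
python3 -c "
from h import *
d=pickle.load(open('scene3.pkl','rb'))
u,v=proj(d,(.53,.1965,.08)).astype(int)
a=d['frame'][v-30:v+30,u-40:u+40,::-1];a=cv2.resize(cv2.convertScaleAbs(a,alpha=1.5),(800,600),interpolation=cv2.INTER_CUBIC)
f=lambda P:((proj(d,P)-[u-40,v-30]+.5)*10).round(0)
for z in np.arange(.055,.14,.005): 
  p=f((.5294,.1954,z)).astype(int); cv2.circle(a,tuple(map(int,p+[60,0])),3,(0,0,255),-1); cv2.putText(a,'%d'%round(z*1000),tuple(map(int,p+[66,3])),0,.4,(255,0,0))
cv2.imwrite('pics/s3z.png',a)
"
```

```text
(no output)
```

View pics/s3z.png

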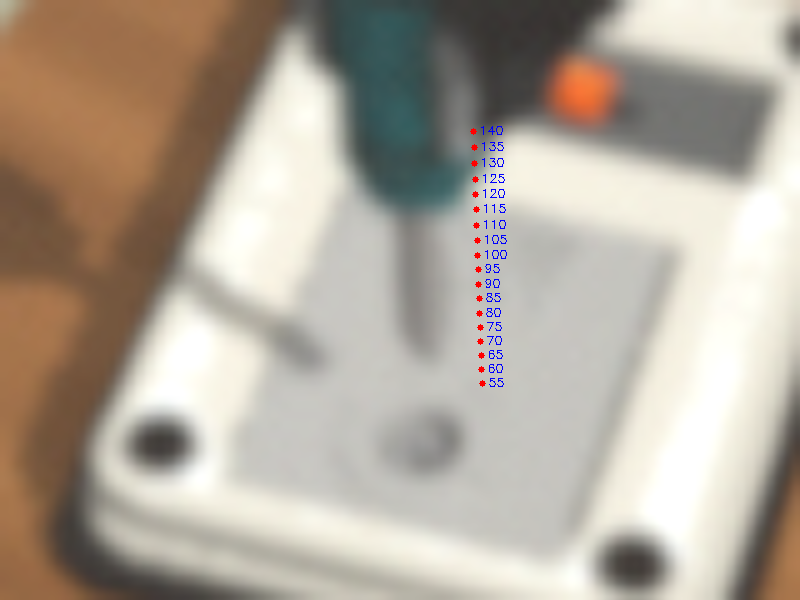

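Emit:
carry_out([
  {"tx": 0, "ty": 0.25, "tz": 0, "ax": 0, "ay": 0.1, "az": 0},
  {"tx": 0, "ty": 0.25, "tz": 0, "ax": 0, "ay": 0.2, "az": 0},
  {"tx": 0, "ty": 0.25, "tz": 0, "ax": 0, "ay": 0.3, "az": 0},
  {"tx": 0, "ty": 0.25, "tz": 0, "ax": 0, "ay": 0.4, "az": 0},
  {"tx": 0, "ty": 0.25, "tz": 0, "ax": 0, "ay": 0.5, "az": 0},
])

```text
time_s: 12.32
position: [0.5303, 0.1978, 0.1048]
orientation: [[0.35, 0.016, 0.937], [-0.937, -0.003, 0.35], [0.008, -1.0, 0.014]]
ft_force: [-2.9, -1.4, 11.4]
gripper_width: 0.32
```

```bash
python3 -c "
from h import *
go(.5305,.198,.105,41)
from cell import snapshot,monitor
print(monitor.state()['tau'].round(2))
d=snapshot('scene')
u,v=proj(d,(.53,.1965,.08)).astype(int);a=d['frame'][v-30:v+30,u-40:u+40,::-1];cv2.imwrite('pics/s5.png',cv2.resize(cv2.convertScaleAbs(a,alpha=1.5),(800,600),interpolation=cv2.INTER_CUBIC))
"
```

```text
t 12.32 pos [0.5303 0.1978 0.1048] yaw -69.5 j7 -95.6 F [-2.9 -1.4 11.4] Mz [-0.37  0.94 -0.02] w 0.32
SHIFT cm [-0.01 -0.02  0.02] ROT [-1.000e-03 -1.929e+00  1.900e-02] len 0.0
[  0.68 -35.29  -1.54 -18.59   0.19  -1.48   0.9 ]
```

View pics/s5.png

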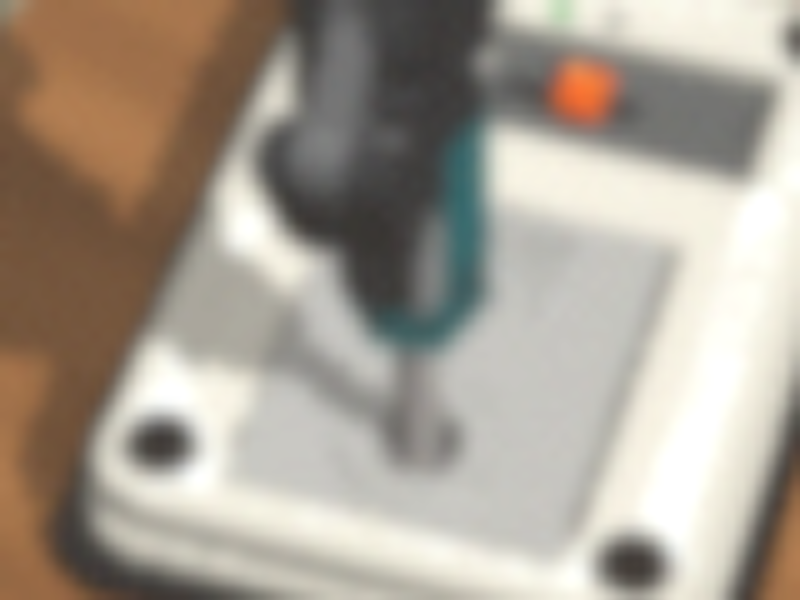

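Emit:
carry_out([
  {"tx": 0, "ty": 0.25, "tz": 0, "ax": 0, "ay": 0.0, "az": 0.015},
  {"tx": 0, "ty": 0.25, "tz": 0, "ax": 0, "ay": 0.05, "az": 0.015},
  {"tx": 0, "ty": 0.25, "tz": 0, "ax": 0, "ay": 0.1, "az": 0.015},
  {"tx": 0, "ty": 0.25, "tz": 0, "ax": 0, "ay": 0.15, "az": 0.015},
  {"tx": 0, "ty": 0.25, "tz": 0, "ax": 0, "ay": 0.2, "az": 0.015},
])

```text
time_s: 12.78
position: [0.5307, 0.197, 0.1048]
orientation: [[0.151, 0.013, 0.988], [-0.989, 0.01, 0.151], [-0.008, -1.0, 0.015]]
ft_force: [-2.3, -2.0, 13.4]
gripper_width: 0.321
```

```bash
python3 -c "
from h import *
go(.5305,.198,.105,41)
from cell import snapshot,monitor
print(monitor.state()['tau'].round(2))
"
```

```text
t 12.78 pos [0.5307 0.197  0.1048] yaw -81.3 j7 -105.4 F [-2.3 -2.  13.4] Mz [-0.65  0.86  0.03] w 0.321
SHIFT cm [-0.11 -0.02 -0.  ] ROT [-0.017 -2.135  0.011] len 0.1
[ -0.06 -34.81  -1.4  -18.41  -0.2   -1.59   0.42]
```

```bash
python3 -c "
from h import *
go(.530,.1968,.14,-48)"
```

```text
t 12.78 pos [0.5307 0.197  0.1048] yaw -81.3 j7 -105.4 F [-2.3 -2.  13.4] Mz [-0.65  0.86  0.03] w 0.321
SHIFT cm [-0.02 -3.53 -0.02] ROT [-0.017 -0.582 -0.004] len 3.5
```

Emit:
carry_out([
  {"tx": 0, "ty": -1, "tz": 0, "ax": 0, "ay": 0, "az": 0},
  {"tx": 0, "ty": -2, "tz": 0, "ax": 0, "ay": -0.1, "az": 0},
  {"tx": 0, "ty": -3.5, "tz": 0, "ax": 0, "ay": -0.2, "az": 0},
  {"tx": 0, "ty": -4.5, "tz": 0, "ax": -0.01, "ay": -0.3, "az": 0},
  {"tx": 0, "ty": -4.5, "tz": 0, "ax": -0.015, "ay": -0.42, "az": 0},
])

```text
time_s: 13.2
position: [0.5309, 0.1965, 0.1516]
orientation: [[0.545, 0.002, 0.838], [-0.838, 0.005, 0.545], [-0.003, -1.0, 0.004]]
ft_force: [0.3, 0.3, -1.1]
gripper_width: 0.322
```

```bash
python3 -c "
from h import *
go(.530,.1965,.15,-24)"
```

```text
t 13.2 pos [0.5309 0.1965 0.1516] yaw -57.0 j7 -82.5 F [ 0.3  0.3 -1.1] Mz [-0.01 -0.03  0.04] w 0.322
SHIFT cm [-0.05  0.16 -0.07] ROT [-0.005 -0.575 -0.002] len 0.2
```

Emit:
carry_out([
  {"tx": -0.05, "ty": 0.16, "tz": -0.07, "ax": 0, "ay": -0.12, "az": 0},
  {"tx": -0.05, "ty": 0.16, "tz": -0.07, "ax": 0, "ay": -0.24, "az": 0},
  {"tx": -0.05, "ty": 0.16, "tz": -0.07, "ax": 0, "ay": -0.36, "az": 0},
  {"tx": -0.05, "ty": 0.2, "tz": -0.07, "ax": 0, "ay": -0.48, "az": 0},
  {"tx": -0.05, "ty": 0.2, "tz": -0.07, "ax": 0, "ay": -0.6, "az": 0},
])

```text
time_s: 13.62
position: [0.529, 0.1957, 0.1485]
orientation: [[0.926, -0.001, 0.379], [-0.379, 0.003, 0.926], [-0.002, -1.0, 0.003]]
ft_force: [0.1, -0.2, -0.6]
gripper_width: 0.318
```

```bash
cat > view.py <<'E'
from h import *
from cell import snapshot,monitor
import sys
tag=sys.argv[1]
d=snapshot('scene');pickle.dump(d,open(f'scene_{tag}.pkl','wb'))
p=monitor.state()['position'];y=monitor.state()['orientation'][:,1]
u,v=proj(d,(.53,.1965,.06)).astype(int)
a=d['frame'][v-30:v+30,u-40:u+40,::-1];a=cv2.resize(cv2.convertScaleAbs(a,alpha=1.5),(800,600),interpolation=cv2.INTER_CUBIC)
f=lambda P:((proj(d,P)-[u-40,v-30]+.5)*10)
for h in np.arange(.06,.1,.01):
  q=f(p+y*h)+[60,0];cv2.circle(a,tuple(map(int,q)),3,(0,0,255),-1);cv2.putText(a,'%d'%round(h*1000),tuple(map(int,q+[6,3])),0,.4,(255,0,0))
print('screw .0252',f((.53,.1965,.0252)).round(),'mouth',f((.53,.1965,.032)).round())
cv2.imwrite(f'pics/{tag}.png',a)
go(.530,.1965,.15,13)
E
python3 view.py a6
```

```text
screw .0252 [410. 404.] mouth [409. 387.]
t 13.67 pos [0.5291 0.1957 0.1485] yaw -22.1 j7 -50.2 F [-0.4 -0.1 -1.4] Mz [0.03 0.01 0.03] w 0.316
SHIFT cm [ 0.06 -0.15  0.11] ROT [-0.004 -0.612 -0.001] len 0.2
```

View pics/a6.png

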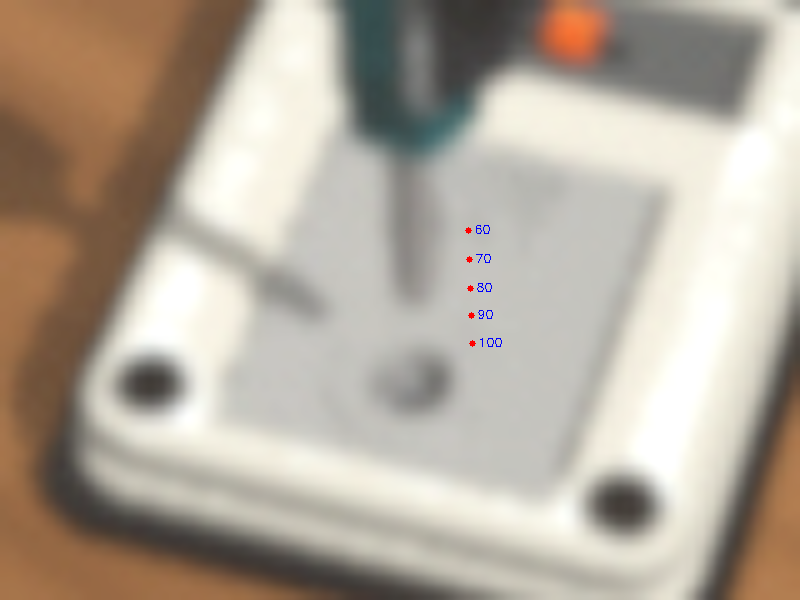

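Emit:
carry_out([
  {"tx": 0.06, "ty": 0.5, "tz": 0.11, "ax": -0.004, "ay": -0.12, "az": 0},
  {"tx": 0.06, "ty": 1, "tz": 0.11, "ax": -0.004, "ay": -0.24, "az": 0},
  {"tx": 0.06, "ty": 1.5, "tz": 0.11, "ax": -0.004, "ay": -0.36, "az": 0},
  {"tx": 0.06, "ty": 2, "tz": 0.11, "ax": -0.004, "ay": -0.48, "az": 0},
  {"tx": 0.06, "ty": 2.5, "tz": 0.11, "ax": -0.004, "ay": -0.6, "az": 0},
])

```text
time_s: 14.08
position: [0.5292, 0.1959, 0.1225]
orientation: [[0.976, -0.003, -0.217], [0.217, -0.002, 0.976], [-0.004, -1.0, -0.001]]
ft_force: [-0.6, 0.2, -2.1]
gripper_width: 0.314
```

```bash
python3 -c "
from h import *
go(.530,.1968,.113,13)"
```

```text
t 14.08 pos [0.5292 0.1959 0.1225] yaw 12.5 j7 -19.2 F [-0.6  0.2 -2.1] Mz [-0.01 -0.05 -0.02] w 0.314
SHIFT cm [0.1  0.95 0.07] ROT [ 0.001 -0.008 -0.004] len 1.0
```

Emit:
carry_out([
  {"tx": 0.1, "ty": 0.3, "tz": 0.07, "ax": 0, "ay": 0, "az": -0.004},
  {"tx": 0.1, "ty": 0.6, "tz": 0.07, "ax": 0, "ay": 0, "az": -0.004},
  {"tx": 0.1, "ty": 0.9, "tz": 0.07, "ax": 0, "ay": 0, "az": -0.004},
  {"tx": 0.1, "ty": 1.1, "tz": 0.07, "ax": 0, "ay": 0, "az": -0.004},
  {"tx": 0.1, "ty": 1.3, "tz": 0.07, "ax": 0, "ay": 0, "az": -0.004},
])

```text
time_s: 14.5
position: [0.53, 0.1968, 0.1093]
orientation: [[0.977, 0.001, -0.215], [0.215, -0.001, 0.977], [0.0, -1.0, -0.001]]
ft_force: [0.6, -0.7, -0.7]
gripper_width: 0.322
```

```bash
python3 -c "
from h import *
go(.530,.1968,.105,13)"
```

```text
t 14.5 pos [0.53   0.1968 0.1093] yaw 12.4 j7 -19.7 F [ 0.6 -0.7 -0.7] Mz [ 0.   -0.   -0.02] w 0.322
SHIFT cm [0.   0.43 0.  ] ROT [ 0.001 -0.01   0.   ] len 0.4
```

Emit:
carry_out([
  {"tx": 0, "ty": 0.1, "tz": 0, "ax": 0, "ay": 0, "az": 0},
  {"tx": 0, "ty": 0.2, "tz": 0, "ax": 0, "ay": 0, "az": 0},
  {"tx": 0, "ty": 0.3, "tz": 0, "ax": 0, "ay": 0, "az": 0},
  {"tx": 0, "ty": 0.4, "tz": 0, "ax": 0, "ay": 0, "az": 0},
  {"tx": 0, "ty": 0.4, "tz": 0, "ax": 0, "ay": 0, "az": 0},
])

```text
time_s: 14.92
position: [0.5302, 0.197, 0.1057]
orientation: [[0.977, 0.001, -0.215], [0.215, -0.001, 0.977], [0.001, -1.0, -0.001]]
ft_force: [-0.0, -0.4, 0.4]
gripper_width: 0.322
```

```bash
python3 -c "
from h import *
go(.530,.1968,.103,13)"
```

```text
t 14.92 pos [0.5302 0.197  0.1057] yaw 12.4 j7 -19.8 F [-0.  -0.4  0.4] Mz [0.03 0.16 0.1 ] w 0.322
SHIFT cm [-0.02  0.27 -0.01] ROT [ 0.001 -0.01   0.001] len 0.3
```

Emit:
carry_out([
  {"tx": 0, "ty": 0.15, "tz": 0, "ax": 0, "ay": 0, "az": 0},
  {"tx": 0, "ty": 0.25, "tz": 0, "ax": 0, "ay": 0, "az": 0},
  {"tx": 0, "ty": 0.35, "tz": 0, "ax": 0, "ay": 0, "az": 0},
  {"tx": 0, "ty": 0.35, "tz": 0, "ax": 0, "ay": 0, "az": 0},
  {"tx": 0, "ty": 0.35, "tz": 0, "ax": 0, "ay": 0, "az": 0},
])

```text
time_s: 15.33
position: [0.531, 0.1976, 0.1049]
orientation: [[0.977, 0.004, -0.215], [0.215, -0.0, 0.977], [0.004, -1.0, -0.001]]
ft_force: [-2.4, -0.8, 10.9]
gripper_width: 0.323
```

```bash
python3 -c "
from h import *
go(.530,.1968,.103,13)"
```

```text
t 15.33 pos [0.531  0.1976 0.1049] yaw 12.4 j7 -19.9 F [-2.4 -0.8 10.9] Mz [-0.37  0.84  0.  ] w 0.323
SHIFT cm [-0.11  0.19 -0.06] ROT [ 0.001 -0.01   0.004] len 0.2
```

Emit:
carry_out([
  {"tx": -0.05, "ty": 0.1, "tz": -0.02, "ax": 0, "ay": 0, "az": 0.004},
  {"tx": -0.1, "ty": 0.12, "tz": -0.04, "ax": 0, "ay": 0, "az": 0.004},
  {"tx": -0.15, "ty": 0.15, "tz": -0.06, "ax": 0, "ay": 0, "az": 0.004},
  {"tx": -0.2, "ty": 0.15, "tz": -0.08, "ax": 0, "ay": 0, "az": 0.004},
  {"tx": -0.2, "ty": 0.15, "tz": -0.08, "ax": 0, "ay": 0, "az": 0.004},
])

```text
time_s: 15.75
position: [0.5309, 0.1974, 0.1052]
orientation: [[0.977, 0.004, -0.215], [0.215, 0.001, 0.977], [0.005, -1.0, 0.0]]
ft_force: [-0.1, -0.4, 6.6]
gripper_width: 0.32
```

```bash
python3 -c "
from h import *
go(.530,.1968,.103,13)"
```

```text
t 15.75 pos [0.5309 0.1974 0.1052] yaw 12.4 j7 -19.8 F [-0.1 -0.4  6.6] Mz [ 0.04  0.06 -0.03] w 0.32
SHIFT cm [-0.1   0.22 -0.04] ROT [-0.    -0.01   0.005] len 0.2
```

Emit:
carry_out([
  {"tx": -0.1, "ty": 0.1, "tz": 0, "ax": 0, "ay": 0, "az": 0},
  {"tx": -0.2, "ty": 0.1, "tz": 0, "ax": 0, "ay": 0, "az": 0},
  {"tx": -0.3, "ty": 0.1, "tz": 0, "ax": 0, "ay": 0, "az": 0},
  {"tx": -0.4, "ty": 0.1, "tz": 0, "ax": 0, "ay": 0, "az": 0},
  {"tx": -0.4, "ty": 0.1, "tz": 0, "ax": 0, "ay": 0, "az": 0},
])

```text
time_s: 16.17
position: [0.5289, 0.197, 0.1052]
orientation: [[0.977, 0.009, -0.215], [0.215, 0.003, 0.977], [0.009, -1.0, 0.001]]
ft_force: [3.1, -0.7, 5.4]
gripper_width: 0.321
```

```bash
python3 -c "
from h import *
go(.530,.1968,.103,13)"
```

```text
t 16.17 pos [0.5289 0.197  0.1052] yaw 12.4 j7 -19.9 F [ 3.1 -0.7  5.4] Mz [ 0.03 -0.59  0.02] w 0.321
SHIFT cm [ 0.1   0.23 -0.04] ROT [-0.    -0.01   0.009] len 0.2
```

```bash
python3 -c "
from h import *
np.set_printoptions(linewidth=200,suppress=True)
for n in('scene0','scene3','scene_a6'):
  d=pickle.load(open(n+'.pkl','rb'));C=cloud(d)
  u,v=proj(d,(.53,.1968,.025)).round().astype(int)
  print(n,u,v);print((C[v-5:v+6,u-6:u+7,2]*1000).round(1))
  if n!='scene0':
    u,v=proj(d,(.5292,.1956,.064)).round().astype(int)
    print('tip');print((C[v-10:v+6,u-4:u+5,2]*1000).round(0))
d=pickle.load(open('top0.pkl','rb'));C=cloud(d);u,v=proj(d,(.53,.1968,.025)).round().astype(int);print((C[v-4:v+5,u-5:u+6,2]*1000).round(1))
"
```

```text
scene0 305 239
[[35.4 30.2 33.3 30.2 31.2 32.3 30.6 30.8 33.  31.4 32.3 33.4 34.7]
 [32.  32.3 33.2 30.9 29.1 29.  27.1 28.6 28.3 31.2 31.2 34.3 33.4]
 [33.6 33.  32.1 29.4 28.7 24.1 23.7 27.4 23.6 26.7 32.3 33.5 36.5]
 [34.1 34.1 32.  28.9 27.5 19.7 23.2 26.1 25.7 26.2 30.2 32.  34.1]
 [34.8 34.  32.9 28.3 24.4 25.  20.8 23.9 20.8 28.5 34.9 34.4 34.1]
 [34.1 37.2 35.7 31.9 28.3 27.  23.  22.9 28.3 34.9 36.  32.2 33.4]
 [31.2 33.5 33.6 32.4 32.8 32.6 34.7 33.4 33.7 34.4 34.9 32.6 32.4]
 [34.7 32.9 34.5 35.8 32.4 32.8 30.6 33.9 35.9 33.7 34.2 31.8 32.7]
 [32.9 33.5 33.  33.  32.4 32.9 34.3 33.7 33.6 32.4 34.4 32.2 31.5]
 [29.6 33.4 32.8 33.4 36.  32.4 33.1 31.7 32.7 31.5 34.  34.3 32.4]
 [31.2 30.9 31.6 32.8 31.1 31.9 33.6 32.3 31.  35.4 32.6 35.4 33.4]]
scene3 305 239
[[34.3 34.2 33.3 30.7 30.7 30.1 30.  30.1 32.3 31.9 36.  32.6 32.7]
 [34.3 33.8 32.6 33.1 31.1 27.2 28.9 27.9 27.3 30.7 32.9 34.5 33.4]
 [32.3 33.  32.1 29.8 28.2 23.7 26.2 26.2 29.2 27.9 32.5 34.4 31.4]
 [35.  36.1 33.4 28.1 25.2 23.1 19.9 26.9 27.4 26.9 31.2 33.  32.5]
 [34.3 33.3 31.9 31.6 25.4 25.9 21.3 22.8 21.4 29
[... 2903 characters left out ...]
.8   30.3   31.5   32.8   33.6   30.4   35.7   33.6   28.6]
 [  34.3   33.6   32.7   31.8   30.8   30.5   29.3   32.5   32.5   31.    33.6]
 [  32.2   31.5   31.3   31.3   26.8   27.9   29.4   32.1   29.5   29.8   33.5]
 [  29.7   29.    28.4   17.4   22.6   20.  1146.    29.3   32.9   35.4   32.5]
 [  30.3   30.1   30.4   15.6   18.6   18.1   27.2   33.    31.    34.8   32.6]
 [  33.4   28.9   26.    23.4   18.2   17.8   24.2   33.9   31.6   32.7   31. ]
 [  30.9   32.7   34.8   26.    26.1   29.4   29.3   30.    33.6   34.3   31. ]
 [  31.3   34.1   31.3   31.4   30.2   33.2   29.4   33.7   30.9   32.5   33.8]
 [  29.4   31.1   31.6   31.7   31.5   30.4   31.4   29.9   30.2   28.    33. ]]
```

Emit:
carry_out([
  {"tx": 0.1, "ty": 0.15, "tz": 0, "ax": 0, "ay": 0.0, "az": 0.005},
  {"tx": 0.15, "ty": 0.18, "tz": 0, "ax": 0, "ay": 0.04, "az": 0.009},
  {"tx": 0.15, "ty": 0.18, "tz": 0, "ax": 0, "ay": 0.08, "az": 0.009},
  {"tx": 0.15, "ty": 0.18, "tz": 0, "ax": 0, "ay": 0.12, "az": 0.009},
  {"tx": 0.15, "ty": 0.18, "tz": 0, "ax": 0, "ay": 0.16, "az": 0.009},
])

```text
time_s: 16.58
position: [0.5309, 0.1977, 0.1049]
orientation: [[0.999, 0.002, -0.055], [0.055, 0.002, 0.999], [0.002, -1.0, 0.002]]
ft_force: [-1.0, -0.7, 9.7]
gripper_width: 0.323
```

```bash
python3 -c "
from h import *
go(.530,.1968,.103,3)
from cell import snapshot,monitor
for i in range(6): snapshot('scene');s=monitor.state();print(s['moment'].round(3),s['ft_force'].round(1),s['position'].round(4))
"
```

```text
t 16.58 pos [0.5309 0.1977 0.1049] yaw 3.1 j7 -28.1 F [-1.  -0.7  9.7] Mz [-0.23  0.34 -0.06] w 0.323
SHIFT cm [-0.09  0.19 -0.08] ROT [-0.002  0.002  0.002] len 0.2
[-0.213  0.302  0.011] [-1.6 -0.8  8.9] [0.5309 0.1976 0.1049]
[-0.132  0.366  0.049] [-1.1 -1.1 10.1] [0.5308 0.1976 0.1049]
[-0.199  0.367 -0.013] [-1.4 -0.8  9.4] [0.5309 0.1976 0.1049]
[-0.179  0.366  0.033] [-1.1 -0.4  9.4] [0.5309 0.1976 0.1049]
[-0.172  0.376  0.058] [-1.6 -1.4  9.5] [0.5309 0.1977 0.1049]
[-0.206  0.318  0.094] [-0.8 -0.7  9.8] [0.5309 0.1976 0.1049]
```

Emit:
carry_out([
  {"tx": -0.02, "ty": 0.19, "tz": 0, "ax": 0, "ay": 0.1, "az": 0},
  {"tx": -0.02, "ty": 0.19, "tz": 0, "ax": 0, "ay": 0.2, "az": 0},
  {"tx": -0.02, "ty": 0.19, "tz": 0, "ax": 0, "ay": 0.3, "az": 0},
  {"tx": -0.02, "ty": 0.19, "tz": 0, "ax": 0, "ay": 0.4, "az": 0},
  {"tx": -0.02, "ty": 0.19, "tz": 0, "ax": 0, "ay": 0.5, "az": 0},
])

```text
time_s: 17.3
position: [0.531, 0.198, 0.1052]
orientation: [[0.901, 0.003, 0.433], [-0.433, 0.002, 0.901], [0.002, -1.0, 0.003]]
ft_force: [-1.6, -1.8, 13.9]
gripper_width: 0.321
```

```bash
python3 -c "
from h import *
go(.530,.1968,.103,3)
from cell import snapshot,monitor
M=[]
for i in range(8): snapshot('scene');s=monitor.state();M.append(s['moment'])
print(np.mean(M,0),s['position'].round(4),s['ft_force'])
"
```

```text
t 17.3 pos [0.531  0.198  0.1052] yaw -25.7 j7 -54.3 F [-1.6 -1.8 13.9] Mz [-0.41  0.58 -0.06] w 0.321
SHIFT cm [-0.04  0.22 -0.16] ROT [-0.003 -0.501  0.003] len 0.3
[-0.40105567  0.72009128 -0.03334744] [0.531  0.1977 0.1051] [-2.20143474 -1.6573521  12.76751377]
```

Emit:
carry_out([
  {"tx": -0.04, "ty": 0.3, "tz": -0.05, "ax": 0, "ay": -0.15, "az": 0},
  {"tx": -0.04, "ty": 0.4, "tz": -0.05, "ax": 0, "ay": -0.2, "az": 0},
  {"tx": -0.04, "ty": 0.4, "tz": -0.05, "ax": 0, "ay": -0.15, "az": 0},
  {"tx": -0.04, "ty": 0.4, "tz": -0.05, "ax": 0, "ay": -0.1, "az": 0},
  {"tx": -0.04, "ty": 0.4, "tz": -0.05, "ax": 0, "ay": -0.05, "az": 0},
])

```text
time_s: 18.12
position: [0.5316, 0.1976, 0.1046]
orientation: [[0.922, 0.006, 0.386], [-0.386, 0.002, 0.922], [0.005, -1.0, 0.004]]
ft_force: [-2.9, -1.1, 17.7]
gripper_width: 0.325
```

```bash
python3 -c "
from h import *
go(.530,.1968,.103,3)
from cell import snapshot,monitor
M=[]
for i in range(4): snapshot('scene');s=monitor.state();M.append(s['moment'])
print(np.mean(M,0),s['position'].round(4),s['ft_force'])
"
```

```text
t 18.12 pos [0.5316 0.1976 0.1046] yaw -22.7 j7 -51.6 F [-2.9 -1.1 17.7] Mz [-0.62  0.89  0.08] w 0.325
SHIFT cm [-0.11  0.16 -0.13] ROT [-0.003 -0.449  0.006] len 0.2
[-0.59196675  0.93164614  0.03821771] [0.5315 0.1977 0.1046] [-3.08063342 -1.55925513 19.12412728]
```

Emit:
carry_out([
  {"tx": -0.05, "ty": 0.32, "tz": -0.05, "ax": 0, "ay": 0.06, "az": 0},
  {"tx": -0.05, "ty": 0.32, "tz": -0.05, "ax": 0, "ay": 0.12, "az": 0},
  {"tx": -0.05, "ty": 0.32, "tz": -0.05, "ax": 0, "ay": 0.18, "az": 0},
  {"tx": -0.05, "ty": 0.32, "tz": -0.05, "ax": 0, "ay": 0.24, "az": 0},
  {"tx": -0.05, "ty": 0.32, "tz": -0.05, "ax": 0, "ay": 0.3, "az": 0},
])

```text
time_s: 18.73
position: [0.5312, 0.1978, 0.1047]
orientation: [[0.767, 0.008, 0.642], [-0.642, 0.003, 0.767], [0.004, -1.0, 0.007]]
ft_force: [-3.6, -1.4, 19.5]
gripper_width: 0.318
```

```bash
python3 -c "
from h import *
go(.530,.1968,.103,3)
from cell import snapshot,monitor
M=[]
for i in range(4): snapshot('scene');s=monitor.state();M.append(s['moment'])
print(np.mean(M,0),s['position'].round(4),s['ft_force'])
"
```

```text
t 18.73 pos [0.5312 0.1978 0.1047] yaw -39.9 j7 -67.3 F [-3.6 -1.4 19.5] Mz [-0.46  1.21  0.03] w 0.318
SHIFT cm [-0.03  0.17 -0.15] ROT [-0.005 -0.749  0.007] len 0.2
[-0.51035181  1.28958144 -0.01241638] [0.5312 0.1978 0.1047] [-4.56779082 -1.51118865 18.28582599]
```

```bash
cat > hex.py <<'E'
from h import *
from scipy.optimize import least_squares
import sys
def hexfit(d,c,tilt=None,show=False):
    C=cloud(d);hsv=cv2.cvtColor(d['frame'],cv2.COLOR_RGB2HSV)
    m=(hsv[...,0]>78)&(hsv[...,0]<102)&(hsv[...,1]>90)
    P=C[m];P=P[(np.linalg.norm(P[:,:2]-c,axis=1)<.020)&(P[:,2]>.07)&(P[:,2]<.2)][:,:2]*1000
    best=None
    for a0 in(0,20,40):
        def res(p):
            a=np.radians(p[2])+np.arange(6)*np.pi/3;N=np.c_[np.cos(a),np.sin(a)]
            return ((P-p[:2])@N.T).max(1)-13.5
        r=least_squares(res,[c[0]*1000,c[1]*1000,a0],loss='soft_l1')
        if best is None or r.cost<best.cost:best=r
    return len(P),best.x[:2].round(1),round(best.x[2]%60,1),round(best.cost/len(P),2)
if __name__=="__main__":
    for n,c,y in(('scene3',(.5294,.1954),174.7),('scene_a6',(.5291,.1957),-22.1),('scene4',(.5304,.1981),-40.6)):
        d=pickle.load(open(n+'.pkl','rb'));print(n,hexfit(d,np.array(c)),'tool',y%60)
    from cell import snapshot
    d=snapshot('scene');pickle.dump(d,open('scene7.pkl','wb'));print('now',hexfit(d,np.array((.5312,.1978))),'tool',-39.9%60)
    u,v=proj(d,(.53,.1965,.08)).astype(int);a=d['frame'][v-30:v+30,u-40:u+40,::-1];cv2.imwrite('pics/s7.png',cv2.resize(cv2.convertScaleAbs(a,alpha=1.5),(800,600),interpolation=cv2.INTER_CUBIC))
E
python3 hex.py
```

```text
scene3 (56, array([530.7, 193.6]), np.float64(3.7), np.float64(0.34)) tool 54.69999999999999
scene_a6 (0, array([529.1, 195.7]), np.float64(0.0), np.float64(nan)) tool 37.9
scene4 (1, array([533.3, 197.1]), np.float64(39.9), np.float64(0.0)) tool 19.4
now (2, array([535.4, 197.8]), np.float64(3.3), np.float64(0.11)) tool 20.1hex.py:15: RuntimeWarning: invalid value encountered in scalar divide
  return len(P),best.x[:2].round(1),round(best.x[2]%60,1),round(best.cost/len(P),2)
```

View pics/s7.png

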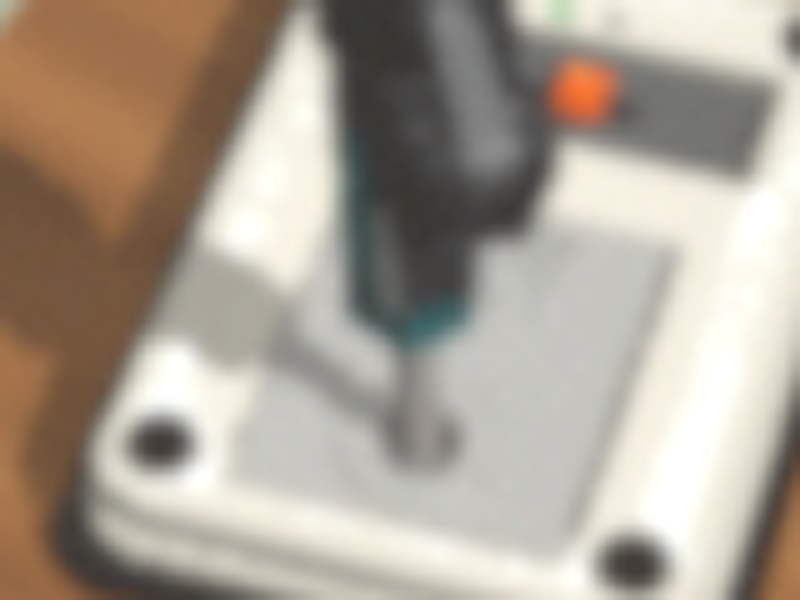

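Emit:
carry_out([
  {"tx": 0, "ty": -0.4, "tz": -0.05, "ax": 0, "ay": 0, "az": 0},
  {"tx": 0, "ty": -0.9, "tz": -0.05, "ax": 0, "ay": 0, "az": 0},
  {"tx": 0, "ty": -0.9, "tz": -0.1, "ax": 0, "ay": 0, "az": 0.007},
  {"tx": -0.03, "ty": -0.9, "tz": -0.15, "ax": -0.005, "ay": 0, "az": 0.007},
  {"tx": -0.03, "ty": -0.9, "tz": -0.15, "ax": -0.005, "ay": 0, "az": 0.007},
])

```text
time_s: 19.4
position: [0.5292, 0.1963, 0.1124]
orientation: [[0.769, -0.003, 0.64], [-0.64, 0.002, 0.769], [-0.004, -1.0, -0.0]]
ft_force: [-0.7, 0.1, -1.7]
gripper_width: 0.319
```

```bash
python3 -c "
from h import *
go(.5305,.1972,.108,-40)"
```

```text
t 19.4 pos [0.5292 0.1963 0.1124] yaw -39.8 j7 -66.8 F [-0.7  0.1 -1.7] Mz [-0.02 -0.   -0.01] w 0.319
SHIFT cm [0.05 0.44 0.15] ROT [ 0.     0.004 -0.004] len 0.5
```

Emit:
carry_out([
  {"tx": 0.05, "ty": 0.2, "tz": 0.12, "ax": 0, "ay": 0, "az": -0.004},
  {"tx": 0.05, "ty": 0.3, "tz": 0.12, "ax": 0, "ay": 0, "az": -0.004},
  {"tx": 0.05, "ty": 0.4, "tz": 0.12, "ax": 0, "ay": 0, "az": -0.004},
  {"tx": 0.05, "ty": 0.5, "tz": 0.12, "ax": 0, "ay": 0, "az": -0.004},
  {"tx": 0.05, "ty": 0.5, "tz": 0.12, "ax": 0, "ay": 0, "az": -0.004},
])

```text
time_s: 19.82
position: [0.5305, 0.1972, 0.1077]
orientation: [[0.769, 0.0, 0.64], [-0.64, -0.0, 0.769], [0.0, -1.0, 0.0]]
ft_force: [0.2, 0.9, 1.1]
gripper_width: 0.322
```

```bash
python3 -c "
from h import *
go(.5305,.1972,.105,-40)"
```

```text
t 19.82 pos [0.5305 0.1972 0.1077] yaw -39.8 j7 -67.1 F [0.2 0.9 1.1] Mz [ 0.08 -0.05  0.05] w 0.322
SHIFT cm [0.   0.27 0.  ] ROT [-0.     0.004  0.   ] len 0.3
```

Emit:
carry_out([
  {"tx": 0, "ty": 0.05, "tz": 0, "ax": 0, "ay": 0, "az": 0},
  {"tx": 0, "ty": 0.1, "tz": 0, "ax": 0, "ay": 0, "az": 0},
  {"tx": 0, "ty": 0.15, "tz": 0, "ax": 0, "ay": 0, "az": 0},
  {"tx": 0, "ty": 0.2, "tz": 0, "ax": 0, "ay": 0, "az": 0},
  {"tx": 0, "ty": 0.2, "tz": 0, "ax": 0, "ay": 0, "az": 0},
])

```text
time_s: 20.23
position: [0.5308, 0.1974, 0.1068]
orientation: [[0.769, 0.001, 0.64], [-0.64, 0.0, 0.769], [0.001, -1.0, 0.001]]
ft_force: [-1.1, -0.3, 5.8]
gripper_width: 0.317
```

```bash
python3 -c "
from h import *
go(.5305,.1972,.105,-40)"
```

```text
t 20.23 pos [0.5308 0.1974 0.1068] yaw -39.8 j7 -67.1 F [-1.1 -0.3  5.8] Mz [-0.1   0.38  0.03] w 0.317
SHIFT cm [-0.01  0.18 -0.04] ROT [-0.001  0.004  0.001] len 0.2
```

Emit:
carry_out([
  {"tx": 0, "ty": 0.15, "tz": 0, "ax": 0, "ay": 0, "az": 0},
  {"tx": 0, "ty": 0.2, "tz": 0, "ax": 0, "ay": 0, "az": 0},
  {"tx": 0, "ty": 0.25, "tz": 0, "ax": 0, "ay": 0, "az": 0},
  {"tx": 0, "ty": 0.25, "tz": 0, "ax": 0, "ay": 0, "az": 0},
  {"tx": 0, "ty": 0.25, "tz": 0, "ax": 0, "ay": 0, "az": 0},
])

```text
time_s: 20.65
position: [0.5311, 0.1977, 0.1062]
orientation: [[0.769, 0.003, 0.64], [-0.64, 0.001, 0.769], [0.002, -1.0, 0.002]]
ft_force: [-3.0, -0.8, 9.8]
gripper_width: 0.322
```

```bash
python3 -c "
from h import *
go(.5305,.1972,.105,-40)"
```

```text
t 20.65 pos [0.5311 0.1977 0.1062] yaw -39.8 j7 -67.1 F [-3.  -0.8  9.8] Mz [-0.3   0.73  0.03] w 0.322
SHIFT cm [-0.02  0.12 -0.07] ROT [-0.002  0.004  0.002] len 0.1
```

Emit:
carry_out([
  {"tx": -0.02, "ty": 0.12, "tz": -0.05, "ax": 0, "ay": -0.12, "az": 0},
  {"tx": -0.02, "ty": 0.12, "tz": -0.05, "ax": 0, "ay": -0.24, "az": 0},
  {"tx": -0.02, "ty": 0.12, "tz": -0.05, "ax": 0, "ay": -0.36, "az": 0},
  {"tx": -0.02, "ty": 0.12, "tz": -0.05, "ax": 0, "ay": -0.48, "az": 0},
  {"tx": -0.02, "ty": 0.12, "tz": -0.05, "ax": 0, "ay": -0.6, "az": 0},
])

```text
time_s: 21.07
position: [0.5306, 0.1974, 0.1055]
orientation: [[0.996, 0.003, 0.088], [-0.088, 0.001, 0.996], [0.003, -1.0, 0.001]]
ft_force: [-0.2, 0.4, 2.9]
gripper_width: 0.326
```

```bash
cat > st.py <<'E'
from h import *
from cell import monitor
s=monitor.state();O=s['orientation'];yaw=np.degrees(np.arctan2(O[1,0],O[0,0]));f=s['ft_force'];c=f[2]+1.2
print('t',round(s['time_s'],2),'pos',s['position'].round(4),'yaw',round(yaw,1),'j7',s['joints'][6].round(0),'F',f.round(1),'M',s['moment'].round(2),'z0',round(s['position'][2]+c*.00015,4),'tilt',O[:2,1].round(4),'w',round(s['gripper_width'],3))
E
python3 st.py
```

```text
t 21.07 pos [0.5306 0.1974 0.1055] yaw -5.0 j7 -36.0 F [-0.2  0.4  2.9] M [-0.03  0.26 -0.  ] z0 0.1061 tilt [0.003  0.0007] w 0.326
```

Emit:
carry_out([
  {"tx": -0.01, "ty": 0.12, "tz": 0, "ax": 0, "ay": -0.12, "az": 0},
  {"tx": -0.01, "ty": 0.13, "tz": 0, "ax": 0, "ay": -0.24, "az": 0},
  {"tx": -0.01, "ty": 0.14, "tz": 0, "ax": 0, "ay": -0.36, "az": 0},
  {"tx": -0.01, "ty": 0.14, "tz": 0, "ax": 0, "ay": -0.48, "az": 0},
  {"tx": -0.01, "ty": 0.14, "tz": 0, "ax": 0, "ay": -0.6, "az": 0},
])

```text
time_s: 21.48
position: [0.5306, 0.1976, 0.1052]
orientation: [[0.869, 0.004, -0.495], [0.495, 0.001, 0.869], [0.003, -1.0, -0.001]]
ft_force: [-1.6, -0.5, 7.6]
gripper_width: 0.32
```

```bash
python3 st.py
```

```text
t 21.48 pos [0.5306 0.1976 0.1052] yaw 29.7 j7 -4.0 F [-1.6 -0.5  7.6] M [-0.19  0.49 -0.07] z0 0.1065 tilt [0.0035 0.0007] w 0.32
```

Emit:
carry_out([
  {"tx": -0.03, "ty": 0.15, "tz": 0, "ax": 0, "ay": -0.12, "az": 0},
  {"tx": -0.03, "ty": 0.15, "tz": 0, "ax": 0, "ay": -0.24, "az": 0},
  {"tx": -0.03, "ty": 0.14, "tz": 0, "ax": 0, "ay": -0.36, "az": 0},
  {"tx": -0.03, "ty": 0.14, "tz": 0, "ax": 0, "ay": -0.48, "az": 0},
  {"tx": -0.03, "ty": 0.13, "tz": 0, "ax": 0, "ay": -0.6, "az": 0},
])

```text
time_s: 21.9
position: [0.5306, 0.1976, 0.1054]
orientation: [[0.433, 0.005, -0.901], [0.901, 0.001, 0.433], [0.003, -1.0, -0.004]]
ft_force: [-2.5, -1.6, 8.1]
gripper_width: 0.319
```

```bash
python3 st.py
```

```text
t 21.9 pos [0.5306 0.1976 0.1054] yaw 64.3 j7 27.0 F [-2.5 -1.6  8.1] M [-0.3   0.59 -0.06] z0 0.1068 tilt [0.0047 0.0008] w 0.319
```

Emit:
carry_out([
  {"tx": -0.03, "ty": 0.15, "tz": 0.03, "ax": 0, "ay": -0.12, "az": 0},
  {"tx": -0.03, "ty": 0.15, "tz": 0.03, "ax": 0, "ay": -0.24, "az": 0},
  {"tx": -0.03, "ty": 0.14, "tz": 0.03, "ax": 0, "ay": -0.36, "az": 0},
  {"tx": -0.03, "ty": 0.14, "tz": 0.03, "ax": 0, "ay": -0.48, "az": 0},
  {"tx": -0.03, "ty": 0.13, "tz": 0.03, "ax": 0, "ay": -0.6, "az": 0},
])

```text
time_s: 22.32
position: [0.5306, 0.1977, 0.1058]
orientation: [[-0.157, 0.006, -0.988], [0.988, 0.001, -0.157], [-0.0, -1.0, -0.006]]
ft_force: [-2.1, -1.3, 8.9]
gripper_width: 0.318
```

```bash
python3 st.py
```

```text
t 22.32 pos [0.5306 0.1977 0.1058] yaw 99.0 j7 58.0 F [-2.1 -1.3  8.9] M [-0.28  0.55 -0.13] z0 0.1073 tilt [0.0061 0.0009] w 0.318
```

Emit:
carry_out([
  {"tx": -0.03, "ty": -0.1, "tz": 0.1, "ax": 0, "ay": 0.1, "az": 0},
  {"tx": -0.07, "ty": -0.2, "tz": 0.16, "ax": 0.004, "ay": 0.2, "az": 0},
  {"tx": -0.07, "ty": -0.1, "tz": 0.16, "ax": 0.004, "ay": 0.28, "az": 0},
  {"tx": -0.07, "ty": 0.1, "tz": 0.16, "ax": 0.004, "ay": 0.28, "az": 0},
  {"tx": -0.07, "ty": 0.2, "tz": 0.16, "ax": 0.004, "ay": 0.28, "az": 0},
])

```text
time_s: 22.73
position: [0.5302, 0.1974, 0.1055]
orientation: [[0.12, 0.005, -0.993], [0.993, 0.001, 0.12], [0.002, -1.0, -0.005]]
ft_force: [-2.4, -1.3, 12.3]
gripper_width: 0.324
```

```bash
python3 st.py
```

```text
t 22.73 pos [0.5302 0.1974 0.1055] yaw 83.1 j7 44.0 F [-2.4 -1.3 12.3] M [-0.34  0.43 -0.02] z0 0.1075 tilt [0.0049 0.0014] w 0.324
```

Emit:
carry_out([
  {"tx": 0, "ty": 0.25, "tz": 0.1, "ax": 0, "ay": 0.1, "az": 0},
  {"tx": -0.1, "ty": 0.25, "tz": 0, "ax": 0, "ay": -0.02, "az": 0},
  {"tx": 0.0, "ty": 0.25, "tz": -0.1, "ax": 0, "ay": 0.1, "az": 0},
  {"tx": 0.1, "ty": 0.25, "tz": 0, "ax": 0, "ay": -0.02, "az": 0},
  {"tx": 0, "ty": 0.25, "tz": 0.05, "ax": 0, "ay": 0.06, "az": 0},
])

```text
time_s: 23.15
position: [0.5306, 0.1979, 0.1055]
orientation: [[0.175, 0.008, -0.985], [0.985, 0.001, 0.175], [0.003, -1.0, -0.007]]
ft_force: [-0.5, -1.1, 12.5]
gripper_width: 0.323
```

```bash
python3 st.py
```

```text
t 23.15 pos [0.5306 0.1979 0.1055] yaw 79.9 j7 41.0 F [-0.5 -1.1 12.5] M [-0.18  0.39 -0.01] z0 0.1075 tilt [0.0075 0.0014] w 0.323
```

Emit:
carry_out([
  {"tx": 0, "ty": -0.5, "tz": 0, "ax": 0, "ay": 0, "az": 0},
  {"tx": 0, "ty": -0.9, "tz": 0, "ax": 0.007, "ay": 0.1, "az": 0},
  {"tx": 0, "ty": -0.9, "tz": 0, "ax": 0.007, "ay": 0.22, "az": 0},
  {"tx": 0, "ty": -0.9, "tz": 0, "ax": 0.007, "ay": 0.34, "az": 0},
  {"tx": 0, "ty": -0.8, "tz": 0, "ax": 0.007, "ay": 0.46, "az": 0},
])

```text
time_s: 23.57
position: [0.53, 0.1973, 0.1128]
orientation: [[0.596, -0.0, -0.803], [0.803, 0.003, 0.596], [0.003, -1.0, 0.002]]
ft_force: [-0.5, 0.4, -0.8]
gripper_width: 0.316
```

```bash
python3 st.py; python3 -c "
from h import *
go(.5304,.1972,.1095,33)"
```

```text
t 23.57 pos [0.53   0.1973 0.1128] yaw 53.4 j7 18.0 F [-0.5  0.4 -0.8] M [-0.01  0.    0.03] z0 0.1128 tilt [-0.0002  0.0033] w 0.316
t 23.57 pos [0.53   0.1973 0.1128] yaw 53.4 j7 17.6 F [-0.5  0.4 -0.8] Mz [-0.01  0.    0.03] w 0.316
SHIFT cm [ 0.01  0.33 -0.04] ROT [-0.003  0.356  0.002] len 0.3
```

Emit:
carry_out([
  {"tx": 0.02, "ty": 0.0, "tz": -0.04, "ax": 0, "ay": 0.12, "az": 0},
  {"tx": 0.02, "ty": 0.0, "tz": -0.04, "ax": 0, "ay": 0.24, "az": 0},
  {"tx": 0.02, "ty": 0.1, "tz": -0.04, "ax": 0, "ay": 0.32, "az": 0},
  {"tx": 0.02, "ty": 0.3, "tz": -0.04, "ax": 0, "ay": 0.32, "az": 0},
  {"tx": 0.02, "ty": 0.45, "tz": -0.04, "ax": 0, "ay": 0.32, "az": 0},
])

```text
time_s: 23.98
position: [0.5306, 0.1973, 0.1081]
orientation: [[0.816, 0.0, -0.578], [0.578, 0.003, 0.816], [0.002, -1.0, 0.003]]
ft_force: [-0.6, -0.7, 4.5]
gripper_width: 0.321
```

```bash
python3 st.py;python3 -c "
from cell import snapshot,monitor
for i in range(3): snapshot('scene');s=monitor.state();print(s['position'].round(4),s['ft_force'].round(1))"
```

```text
t 23.98 pos [0.5306 0.1973 0.1081] yaw 35.3 j7 1.0 F [-0.6 -0.7  4.5] M [-0.06  0.1  -0.02] z0 0.109 tilt [0.0001 0.0032] w 0.321
[0.5306 0.1973 0.1081] [0.7 0.1 0.6]
[0.5306 0.1973 0.1082] [ 1.3  0.2 -0.1]
[0.5306 0.1973 0.1082] [0.1 0.9 0.3]
```

```bash
python3 -c "
from h import *
np.set_printoptions(linewidth=200,suppress=True)
for n,p,yv in(('scene3',(.5294,.1954,.1488),(.001,-.004,-1)),('scene_a6',(.5291,.1957,.1485),(-.001,.003,-1))):
  d=pickle.load(open(n+'.pkl','rb'));g=cv2.cvtColor(d['frame'],cv2.COLOR_RGB2GRAY).astype(int)
  for h in(.080,.084,.086,.088,.09): print(h,proj(d,np.array(p)+np.array(yv)*h).round(2))
  u,v=proj(d,np.array(p)+np.array(yv)*.086).round().astype(int)
  print(n,u,v);print(g[v-8:v+7,u-5:u+6])
"
```

```text
0.08 [305.61 226.84]
0.084 [305.65 227.95]
0.086 [305.67 228.5 ]
0.088 [305.69 229.06]
0.09 [305.71 229.61]
scene3 306 229
[[132 126 111  93  89  97 105 112 121 127 127]
 [132 127 112  95  90  97 105 113 122 128 128]
 [131 128 115  97  90  97 104 114 123 129 130]
 [132 128 115  98  91  97 105 114 124 130 131]
 [132 129 117 100  92  96 106 115 124 130 132]
 [132 130 121 106  95  98 107 117 126 130 132]
 [132 131 127 115 103 100 108 120 128 130 132]
 [132 132 130 123 113 109 113 123 130 132 132]
 [133 133 131 128 124 121 122 128 130 131 131]
 [132 131 131 130 129 129 129 132 131 131 131]
 [133 132 132 130 130 131 132 132 132 130 128]
 [132 132 131 130 129 129 129 129 130 129 128]
 [132 131 129 126 124 121 121 121 125 128 129]
 [130 127 124 120 116 111 107 108 115 124 129]
 [127 123 119 115 111 105  99  95 102 118 127]]
0.08 [305.56 227.28]
0.084 [305.6 228.4]
0.086 [305.62 228.96]
0.088 [305.64 229.52]
0.09 [305.66 230.07]
scene_a6 306 229
[[132 127 115  97  89  96 101 108 117 126 127]
 [132 128 116  98  91  96 103 109 119 127 128]
 [132 129 119 101  91  97 104 112 121 128 130]
 [132 130 122 103  92  96 104 114 123 129 130]
 [133 131 123 104  92  96 105 114 124 129 130]
 [132 131 123 106  94  98 106 116 125 129 131]
 [132 131 125 110  98 100 108 118 126 130 131]
 [132 131 126 116 105 104 110 121 128 131 130]
 [132 131 129 123 116 115 119 126 130 132 131]
 [131 132 130 128 125 125 127 130 131 130 130]
 [132 132 131 130 129 130 131 131 131 130 128]
 [132 132 131 129 129 128 128 129 130 129 128]
 [131 130 129 126 124 121 120 122 125 128 128]
 [130 127 124 121 116 110 107 108 114 123 128]
 [127 123 118 115 111 103  95  92 101 117 128]]
```

Emit:
carry_out([
  {"tx": 0, "ty": -0.5, "tz": 0, "ax": 0, "ay": -0.1, "az": 0},
  {"tx": 0, "ty": -0.6, "tz": 0, "ax": 0, "ay": -0.22, "az": 0},
  {"tx": 0, "ty": -0.6, "tz": 0, "ax": 0, "ay": -0.34, "az": 0},
  {"tx": 0, "ty": -0.4, "tz": 0, "ax": 0, "ay": -0.46, "az": 0},
  {"tx": 0, "ty": -0.2, "tz": 0, "ax": 0, "ay": -0.58, "az": 0},
])

```text
time_s: 24.55
position: [0.5301, 0.1969, 0.1097]
orientation: [[0.361, -0.001, -0.933], [0.933, 0.003, 0.361], [0.002, -1.0, 0.002]]
ft_force: [-0.3, -0.1, -2.0]
gripper_width: 0.319
```

Emit:
carry_out([
  {"tx": 0, "ty": 0.2, "tz": 0, "ax": 0, "ay": -0.1, "az": 0},
  {"tx": 0, "ty": 0.35, "tz": 0, "ax": 0, "ay": -0.16, "az": 0},
  {"tx": 0, "ty": 0.5, "tz": 0, "ax": 0, "ay": -0.16, "az": 0},
  {"tx": 0, "ty": 0.6, "tz": 0, "ax": 0, "ay": -0.16, "az": 0},
  {"tx": 0, "ty": 0.6, "tz": 0, "ax": 0, "ay": -0.16, "az": 0},
])

```text
time_s: 24.97
position: [0.5305, 0.1973, 0.1056]
orientation: [[0.207, -0.0, -0.978], [0.978, 0.003, 0.207], [0.003, -1.0, 0.001]]
ft_force: [-2.0, -0.8, 9.7]
gripper_width: 0.318
```

```bash
python3 st.py
```

```text
t 24.97 pos [0.5305 0.1973 0.1056] yaw 78.0 j7 39.0 F [-2.  -0.8  9.7] M [-0.25  0.64 -0.  ] z0 0.1072 tilt [-0.0002  0.0033] w 0.318
```

Emit:
carry_out([
  {"tx": 0, "ty": 0.2, "tz": 0.02, "ax": 0, "ay": 0.12, "az": 0},
  {"tx": 0, "ty": 0.2, "tz": 0.02, "ax": 0, "ay": 0.24, "az": 0},
  {"tx": 0, "ty": 0.2, "tz": 0.02, "ax": 0, "ay": 0.36, "az": 0},
  {"tx": 0, "ty": 0.2, "tz": 0.02, "ax": 0, "ay": 0.48, "az": 0},
  {"tx": 0, "ty": 0.2, "tz": 0.02, "ax": 0, "ay": 0.6, "az": 0},
])

```text
time_s: 25.38
position: [0.5307, 0.1975, 0.1056]
orientation: [[0.727, 0.001, -0.687], [0.687, 0.003, 0.727], [0.003, -1.0, 0.001]]
ft_force: [-1.5, -1.3, 8.3]
gripper_width: 0.321
```

```bash
python3 st.py
```

```text
t 25.38 pos [0.5307 0.1975 0.1056] yaw 43.4 j7 8.0 F [-1.5 -1.3  8.3] M [-0.33  0.53  0.01] z0 0.107 tilt [0.0014 0.0032] w 0.321
```

Emit:
carry_out([
  {"tx": 0, "ty": 0.2, "tz": 0.02, "ax": 0, "ay": 0.12, "az": 0},
  {"tx": 0, "ty": 0.2, "tz": 0.02, "ax": 0, "ay": 0.24, "az": 0},
  {"tx": 0, "ty": 0.2, "tz": 0.02, "ax": 0, "ay": 0.36, "az": 0},
  {"tx": 0, "ty": 0.2, "tz": 0.02, "ax": 0, "ay": 0.48, "az": 0},
  {"tx": 0, "ty": 0.2, "tz": 0.02, "ax": 0, "ay": 0.6, "az": 0},
])

```text
time_s: 25.8
position: [0.5308, 0.1976, 0.1053]
orientation: [[0.988, 0.002, -0.152], [0.152, 0.003, 0.988], [0.003, -1.0, 0.003]]
ft_force: [-1.3, -1.6, 7.4]
gripper_width: 0.323
```

```bash
python3 st.py
```

```text
t 25.8 pos [0.5308 0.1976 0.1053] yaw 8.7 j7 -23.0 F [-1.3 -1.6  7.4] M [-0.34  0.51  0.05] z0 0.1066 tilt [0.0023 0.0029] w 0.323
```

Emit:
carry_out([
  {"tx": 0, "ty": 0.22, "tz": 0.02, "ax": 0, "ay": 0.1, "az": 0},
  {"tx": 0, "ty": 0.25, "tz": 0.02, "ax": 0, "ay": 0.2, "az": 0},
  {"tx": 0, "ty": 0.25, "tz": 0.02, "ax": 0, "ay": 0.27, "az": 0},
  {"tx": 0, "ty": 0.25, "tz": 0.02, "ax": 0, "ay": 0.34, "az": 0},
  {"tx": 0, "ty": 0.25, "tz": 0.02, "ax": 0, "ay": 0.4, "az": 0},
])

```text
time_s: 26.22
position: [0.5309, 0.1978, 0.105]
orientation: [[0.969, 0.003, 0.247], [-0.247, 0.003, 0.969], [0.003, -1.0, 0.003]]
ft_force: [-1.9, -1.3, 11.0]
gripper_width: 0.32
```

```bash
python3 st.py
```

```text
t 26.22 pos [0.5309 0.1978 0.105 ] yaw -14.3 j7 -44.0 F [-1.9 -1.3 11. ] M [-0.51  0.81  0.13] z0 0.1068 tilt [0.0034 0.0026] w 0.32
```

Emit:
carry_out([
  {"tx": 0, "ty": 0.25, "tz": 0.02, "ax": 0, "ay": 0.06, "az": 0},
  {"tx": 0, "ty": 0.25, "tz": 0.02, "ax": 0, "ay": 0.12, "az": 0},
  {"tx": 0, "ty": 0.25, "tz": 0.02, "ax": 0, "ay": 0.18, "az": 0},
  {"tx": 0, "ty": 0.25, "tz": 0.02, "ax": 0, "ay": 0.24, "az": 0},
  {"tx": 0, "ty": 0.25, "tz": 0.02, "ax": 0, "ay": 0.24, "az": 0},
])

```text
time_s: 26.63
position: [0.5312, 0.198, 0.1051]
orientation: [[0.882, 0.004, 0.472], [-0.472, 0.002, 0.882], [0.003, -1.0, 0.004]]
ft_force: [-3.7, -2.2, 12.5]
gripper_width: 0.322
```

```bash
python3 st.py
```

```text
t 26.63 pos [0.5312 0.198  0.1051] yaw -28.1 j7 -56.0 F [-3.7 -2.2 12.5] M [-0.53  0.96 -0.04] z0 0.1072 tilt [0.0045 0.0022] w 0.322
```

Emit:
carry_out([
  {"tx": 0, "ty": -1.5, "tz": 0, "ax": 0, "ay": 0, "az": 0},
  {"tx": 0, "ty": -4, "tz": 0, "ax": 0.003, "ay": 0, "az": 0.003},
  {"tx": 0, "ty": -6.5, "tz": 0, "ax": 0.003, "ay": -0.1, "az": 0.003},
  {"tx": 0, "ty": -9, "tz": 0, "ax": 0.003, "ay": -0.2, "az": 0.003},
  {"tx": 0, "ty": -10, "tz": 0, "ax": 0.003, "ay": -0.3, "az": 0.003},
])

```text
time_s: 27.05
position: [0.5319, 0.1985, 0.2084]
orientation: [[0.983, 0.007, 0.184], [-0.184, 0.008, 0.983], [0.006, -1.0, 0.009]]
ft_force: [0.3, 0.2, -2.7]
gripper_width: 0.32
```

```bash
python3 -c "
from h import *
go(.5509,-.1179,.205,37.4)"
```

```text
t 27.05 pos [0.5319 0.1985 0.2084] yaw -10.6 j7 -38.4 F [ 0.3  0.2 -2.7] Mz [-0.01 -0.07  0.01] w 0.32
SHIFT cm [  7.7    0.11 -30.75] ROT [-0.006 -0.838  0.009] len 31.7
```

Emit:
carry_out([
  {"tx": 0.8, "ty": 0, "tz": -3.2, "ax": 0, "ay": -0.1, "az": 0},
  {"tx": 1.6, "ty": 0, "tz": -6.4, "ax": 0, "ay": -0.2, "az": 0},
  {"tx": 2.4, "ty": 0, "tz": -9.6, "ax": 0, "ay": -0.3, "az": 0},
  {"tx": 3.2, "ty": 0, "tz": -12.8, "ax": 0, "ay": -0.4, "az": 0},
  {"tx": 4.0, "ty": 0, "tz": -16.0, "ax": -0.003, "ay": -0.5, "az": 0.005},
])

```text
time_s: 27.47
position: [0.5407, 0.0321, 0.2066]
orientation: [[0.949, 0.0, -0.315], [0.315, 0.004, 0.949], [0.002, -1.0, 0.004]]
ft_force: [0.2, 0.0, -0.9]
gripper_width: 0.319
```

```bash
python3 -c "
from h import *
go(.5509,-.1179,.205,37.4)"
```

```text
t 27.47 pos [0.5407 0.0321 0.2066] yaw 18.4 j7 7.6 F [ 0.2  0.  -0.9] Mz [-0.04 -0.05 -0.01] w 0.319
SHIFT cm [ -3.76   0.1  -14.55] ROT [-0.003 -0.332  0.002] len 15.0
```

Emit:
carry_out([
  {"tx": -0.9, "ty": 0, "tz": -3.6, "ax": 0, "ay": -0.08, "az": 0},
  {"tx": -1.8, "ty": 0, "tz": -7.2, "ax": 0, "ay": -0.16, "az": 0},
  {"tx": -2.7, "ty": 0, "tz": -10.8, "ax": 0, "ay": -0.25, "az": 0},
  {"tx": -3.8, "ty": 0, "tz": -14.6, "ax": -0.003, "ay": -0.33, "az": 0.002},
  {"tx": -3.8, "ty": 0, "tz": -14.6, "ax": -0.003, "ay": -0.33, "az": 0.002},
])

```text
time_s: 27.88
position: [0.5488, -0.132, 0.2046]
orientation: [[0.804, -0.003, -0.595], [0.595, -0.009, 0.804], [-0.008, -1.0, -0.005]]
ft_force: [-1.3, -3.0, -0.6]
gripper_width: 0.317
```

```bash
python3 -c "
from h import *
from cell import snapshot
d=snapshot('scene')
u,v=proj(d,(.55,-.118,.09)).astype(int)
a=d['frame'][v-30:v+30,u-40:u+40,::-1];cv2.imwrite('pics/r1.png',cv2.resize(cv2.convertScaleAbs(a,alpha=1.5),(800,600),interpolation=cv2.INTER_CUBIC))
go(.5509,-.1179,.17,37.4)"
```

```text
t 27.93 pos [ 0.549  -0.1264  0.2046] yaw 36.6 j7 41.7 F [ 0.1  0.7 -1.7] Mz [ 0.03  0.02 -0.03] w 0.316
SHIFT cm [0.68 3.46 0.58] ROT [ 0.001 -0.014 -0.004] len 3.6
```

View pics/r1.png

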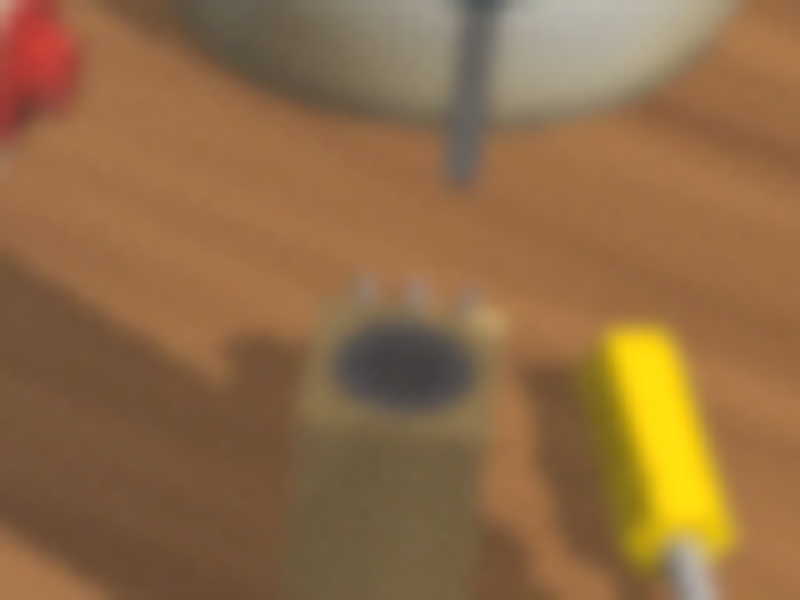

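```bash
python3 -c "
from h import *
from cell import snapshot
d=snapshot('scene')
u,v=proj(d,(.55,-.118,.09)).astype(int)
print(onz(d,(405/10-.5+u-40,365/10-.5+v-30),.066))
go(.5505,-.1179,.165,37.4)"
```

```text
[ 0.55154188 -0.12216205  0.066     ]
t 27.98 pos [ 0.5495 -0.1218  0.2049] yaw 36.9 j7 41.7 F [ 0.6  0.8 -1. ] Mz [0.06 0.04 0.04] w 0.318
SHIFT cm [0.32 3.99 0.24] ROT [-0.002 -0.009 -0.002] len 4.0
```

Emit:
carry_out([
  {"tx": 0.3, "ty": 1, "tz": 0.2, "ax": 0, "ay": -0.01, "az": 0},
  {"tx": 0.3, "ty": 2, "tz": 0.2, "ax": 0, "ay": -0.01, "az": 0},
  {"tx": 0.3, "ty": 3, "tz": 0.2, "ax": 0, "ay": -0.01, "az": 0},
  {"tx": 0.3, "ty": 4, "tz": 0.2, "ax": 0, "ay": -0.01, "az": 0},
  {"tx": 0.3, "ty": 4, "tz": 0.2, "ax": 0, "ay": -0.01, "az": 0},
])

```text
time_s: 28.4
position: [0.5483, -0.117, 0.1614]
orientation: [[0.792, -0.009, -0.61], [0.61, 0.002, 0.792], [-0.006, -1.0, 0.007]]
ft_force: [0.1, -0.6, -1.5]
gripper_width: 0.323
```

```bash
python3 -c "
from h import *
go(.5506,-.1180,.145,37.4)"
```

```text
t 28.4 pos [ 0.5483 -0.117   0.1614] yaw 37.6 j7 41.2 F [ 0.1 -0.6 -1.5] Mz [-0.04  0.07 -0.01] w 0.323
SHIFT cm [ 0.13  1.64 -0.23] ROT [-0.007  0.003 -0.006] len 1.7
```

Emit:
carry_out([
  {"tx": 0.13, "ty": 0, "tz": -0.23, "ax": -0.007, "ay": 0, "az": -0.006},
  {"tx": 0.13, "ty": 0.4, "tz": -0.23, "ax": -0.007, "ay": 0, "az": -0.006},
  {"tx": 0.13, "ty": 0.8, "tz": -0.23, "ax": -0.007, "ay": 0, "az": -0.006},
  {"tx": 0.13, "ty": 1.2, "tz": -0.23, "ax": -0.007, "ay": 0, "az": -0.006},
  {"tx": 0.13, "ty": 1.6, "tz": -0.23, "ax": -0.007, "ay": 0, "az": -0.006},
])

```text
time_s: 28.82
position: [0.5508, -0.1181, 0.1453]
orientation: [[0.792, 0.001, -0.61], [0.61, -0.0, 0.792], [0.0, -1.0, -0.001]]
ft_force: [-0.2, -0.5, -0.7]
gripper_width: 0.321
```

```bash
python3 -c "
from h import *
go(.5506,-.1180,.096,37.4)"
```

```text
t 28.82 pos [ 0.5508 -0.1181  0.1453] yaw 37.6 j7 41.0 F [-0.2 -0.5 -0.7] Mz [-0.01 -0.01 -0.  ] w 0.321
SHIFT cm [-0.02  4.93  0.02] ROT [0.001 0.003 0.   ] len 4.9
```

No contact, vertical and on the grasp axis; lower further.

Emit:
carry_out([
  {"tx": 0, "ty": 0.8, "tz": 0, "ax": 0, "ay": 0, "az": 0},
  {"tx": 0, "ty": 1.6, "tz": 0, "ax": 0, "ay": 0, "az": 0},
  {"tx": 0, "ty": 2.4, "tz": 0, "ax": 0, "ay": 0, "az": 0},
  {"tx": 0, "ty": 3.2, "tz": 0, "ax": 0, "ay": 0, "az": 0},
  {"tx": 0, "ty": 4.0, "tz": 0, "ax": 0, "ay": 0, "az": 0},
])

```text
time_s: 29.23
position: [0.5506, -0.1181, 0.1042]
orientation: [[0.792, 0.0, -0.61], [0.61, -0.0, 0.792], [-0.0, -1.0, -0.0]]
ft_force: [0.4, 0.4, -2.0]
gripper_width: 0.319
```

```bash
python3 -c "
from h import *
go(.5508,-.1179,.092,37.4)"
```

```text
t 29.23 pos [ 0.5506 -0.1181  0.1042] yaw 37.6 j7 40.2 F [ 0.4  0.4 -2. ] Mz [ 0.05 -0.02 -0.  ] w 0.319
SHIFT cm [0.03 1.22 0.  ] ROT [ 0.     0.003 -0.   ] len 1.2
```

Emit:
carry_out([
  {"tx": 0, "ty": 0.4, "tz": 0, "ax": 0, "ay": 0, "az": 0},
  {"tx": 0, "ty": 0.8, "tz": 0, "ax": 0, "ay": 0, "az": 0},
  {"tx": 0, "ty": 1.1, "tz": 0, "ax": 0, "ay": 0, "az": 0},
  {"tx": 0, "ty": 1.3, "tz": 0, "ax": 0, "ay": 0, "az": 0},
  {"tx": 0, "ty": 1.4, "tz": 0, "ax": 0, "ay": 0, "az": 0},
])

```text
time_s: 29.65
position: [0.5505, -0.1181, 0.0919]
orientation: [[0.792, -0.0, -0.61], [0.61, -0.001, 0.792], [-0.001, -1.0, -0.001]]
ft_force: [-4.4, 0.6, 12.2]
gripper_width: 0.316
```

```bash
python3 st.py
```

```text
t 29.65 pos [ 0.5505 -0.1181  0.0919] yaw 37.6 j7 40.0 F [-4.4  0.6 12.2] M [0.09 1.2  0.02] z0 0.0939 tilt [-0.0002 -0.0008] w 0.316
```

Emit:
carry_out([
  {"tx": 0, "ty": -0.05, "tz": 0, "ax": 0, "ay": 0, "az": 0},
  {"tx": 0, "ty": -0.05, "tz": 0, "ax": 0, "ay": 0, "az": 0},
  {"tx": 0, "ty": -0.05, "tz": 0, "ax": 0, "ay": 0, "az": 0},
  {"tx": 0, "ty": -0.05, "tz": 0, "ax": 0, "ay": 0, "az": 0},
  {"tx": 0, "ty": -0.05, "tz": 0, "ax": 0, "ay": 0, "az": 0},
], hand=-1)

```text
time_s: 30.07
position: [0.5506, -0.1181, 0.0923]
orientation: [[0.792, 0.0, -0.61], [0.61, -0.001, 0.792], [-0.0, -1.0, -0.001]]
ft_force: [0.1, -1.1, 0.2]
gripper_width: 0.992
```

```bash
python3 st.py
```

```text
t 30.07 pos [ 0.5506 -0.1181  0.0923] yaw 37.6 j7 40.0 F [ 0.1 -1.1  0.2] M [ 0.02 -0.    0.04] z0 0.0925 tilt [ 0.     -0.0008] w 0.992
```

Open. Raise straight up.

Emit:
carry_out([
  {"tx": 0, "ty": -2.5, "tz": 0, "ax": 0, "ay": 0, "az": 0},
  {"tx": 0, "ty": -5, "tz": 0, "ax": 0, "ay": 0, "az": 0},
  {"tx": 0, "ty": -7.5, "tz": 0, "ax": 0, "ay": 0, "az": 0},
  {"tx": 0, "ty": -10, "tz": 0, "ax": 0, "ay": 0, "az": 0},
  {"tx": 0, "ty": -12, "tz": 0, "ax": 0, "ay": 0, "az": 0},
])

```text
time_s: 30.48
position: [0.5511, -0.118, 0.2143]
orientation: [[0.792, 0.002, -0.61], [0.61, -0.001, 0.792], [0.001, -1.0, -0.002]]
ft_force: [0.0, 0.1, 0.5]
gripper_width: 1.0
```

```bash
python3 -c "
from h import *
from cell import snapshot
sx,sy=np.cos(np.radians(16.5)),np.sin(np.radians(16.5))
c=np.array([.5476,.1371]);f=lambda x,y:c+x/1000*np.array([sx,sy])+y/1000*np.array([-sy,sx])
print('recess start',f(-36,-50),'end',f(-11,-50))
d=snapshot('scene')
u,v=proj(d,(.55,-.118,.1)).astype(int)
a=d['frame'][v-30:v+30,u-40:u+40,::-1];cv2.imwrite('pics/r2.png',cv2.resize(cv2.convertScaleAbs(a,alpha=1.5),(800,600),interpolation=cv2.INTER_CUBIC))
go(*f(-36,-50),.10,16.5)"
```

```text
recess start [0.52728326 0.07893446] end [0.55125375 0.08603484]
t 30.53 pos [ 0.5537 -0.1183  0.2186] yaw 37.6 j7 42.0 F [ 1.3 -0.1  2.9] Mz [ 0.01 -0.13 -0.05] w 1.003
SHIFT cm [ 9.87 11.78 17.34] ROT [0.007 0.368 0.008] len 23.2
```

View pics/r2.png

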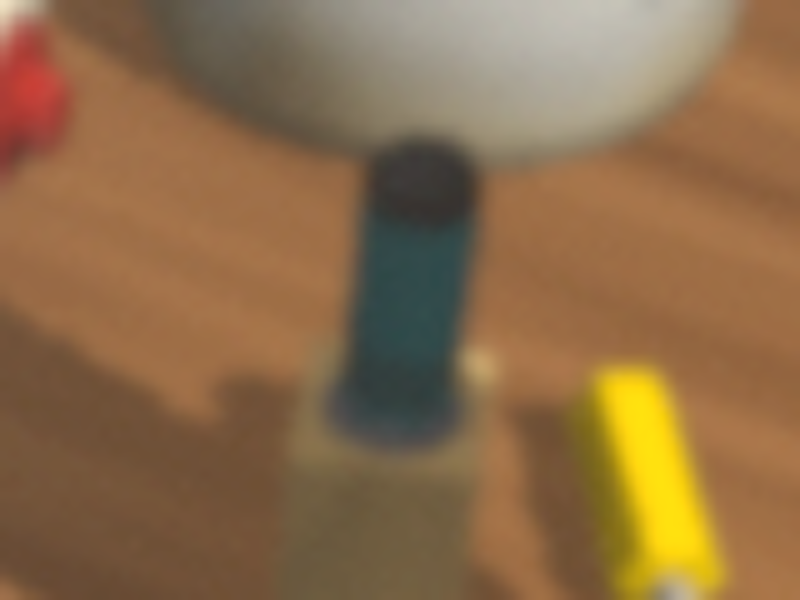

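Emit:
carry_out([
  {"tx": 2.0, "ty": 0, "tz": 3.5, "ax": 0, "ay": 0.08, "az": 0},
  {"tx": 4.0, "ty": 0.5, "tz": 7.0, "ax": 0, "ay": 0.16, "az": 0},
  {"tx": 6.0, "ty": 2, "tz": 10.5, "ax": 0, "ay": 0.24, "az": 0},
  {"tx": 8.0, "ty": 4, "tz": 14.0, "ax": 0, "ay": 0.32, "az": 0},
  {"tx": 9.9, "ty": 6, "tz": 17.3, "ax": 0.003, "ay": 0.37, "az": 0.003},
], hand=1)

```text
time_s: 30.95
position: [0.5277, 0.0757, 0.1604]
orientation: [[0.96, 0.008, -0.279], [0.279, -0.001, 0.96], [0.007, -1.0, -0.003]]
ft_force: [0.9, 0.3, 0.0]
gripper_width: 0.299
```

```bash
python3 -c "
from h import *
go(.5273,.0789,.08,16.5)"
```

```text
t 30.95 pos [0.5277 0.0757 0.1604] yaw 16.2 j7 -0.6 F [0.9 0.3 0. ] Mz [0.04 0.01 0.04] w 0.299
SHIFT cm [-0.01  8.04  0.34] ROT [ 0.003 -0.005  0.007] len 8.1
```

Emit:
carry_out([
  {"tx": 0, "ty": 3, "tz": 0.2, "ax": 0.003, "ay": 0, "az": 0.006},
  {"tx": 0, "ty": 6, "tz": 0.3, "ax": 0.003, "ay": 0, "az": 0.006},
  {"tx": 0, "ty": 8, "tz": 0.3, "ax": 0.003, "ay": 0, "az": 0.006},
  {"tx": 0, "ty": 8, "tz": 0.3, "ax": 0.003, "ay": 0, "az": 0.006},
  {"tx": 0, "ty": 8, "tz": 0.3, "ax": 0.003, "ay": 0, "az": 0.006},
])

```text
time_s: 31.37
position: [0.5265, 0.0783, 0.0794]
orientation: [[0.96, -0.002, -0.279], [0.279, -0.0, 0.96], [-0.002, -1.0, 0.0]]
ft_force: [-0.1, 0.3, 0.6]
gripper_width: -0.001
```

```bash
python3 -c "
from h import *
from cell import snapshot
d=snapshot('scene');pickle.dump(d,open('sc9.pkl','wb'))
u,v=proj(d,(.54,.09,.05)).astype(int)
a=d['frame'][v-30:v+30,u-40:u+40,::-1];a=cv2.resize(cv2.convertScaleAbs(a,alpha=1.5),(800,600),interpolation=cv2.INTER_CUBIC)
d2=snapshot('top');u2,v2=proj(d2,(.54,.09,.05)).astype(int)
b=cv2.resize(d2['frame'][v2-30:v2+30,u2-40:u2+40,::-1],(800,600),interpolation=cv2.INTER_CUBIC)
cv2.imwrite('pics/w1.png',cv2.resize(np.vstack([a,b]),(400,600)))
go(.5273,.0789,.04,16.5)"
```

```text
t 31.47 pos [0.5289 0.0786 0.0819] yaw 16.2 j7 -2.7 F [ 0.3  0.2 -0.2] Mz [ 0.04 -0.07 -0.  ] w -0.002
SHIFT cm [-0.16  4.19  0.08] ROT [ 0.001 -0.006  0.004] len 4.2
```

View pics/w1.png

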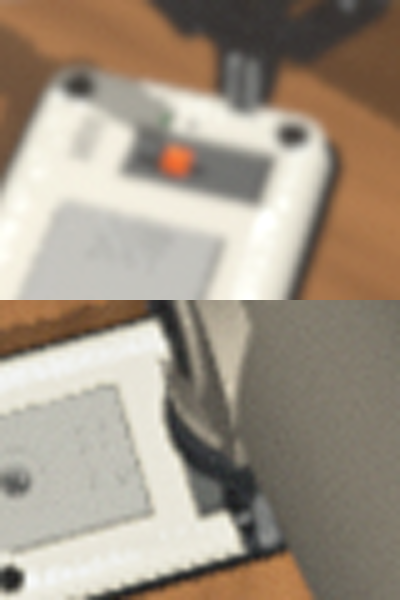

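Emit:
carry_out([
  {"tx": -0.1, "ty": 1.2, "tz": 0.05, "ax": 0, "ay": 0, "az": 0.003},
  {"tx": -0.1, "ty": 2.4, "tz": 0.05, "ax": 0, "ay": 0, "az": 0.003},
  {"tx": -0.1, "ty": 3.6, "tz": 0.05, "ax": 0, "ay": 0, "az": 0.003},
  {"tx": -0.1, "ty": 4.4, "tz": 0.05, "ax": 0, "ay": 0, "az": 0.003},
  {"tx": -0.1, "ty": 4.4, "tz": 0.05, "ax": 0, "ay": 0, "az": 0.003},
])

```text
time_s: 31.88
position: [0.5271, 0.0784, 0.0367]
orientation: [[0.961, -0.001, -0.278], [0.278, -0.001, 0.961], [-0.001, -1.0, -0.0]]
ft_force: [0.1, -0.5, 0.1]
gripper_width: 0.0
```

```bash
python3 -c "
from h import *
from cell import snapshot
d=snapshot('scene')
u,v=proj(d,(.54,.09,.05)).astype(int)
a=d['frame'][v-30:v+30,u-40:u+40,::-1];a=cv2.resize(cv2.convertScaleAbs(a,alpha=1.5),(800,600),interpolation=cv2.INTER_CUBIC)
cv2.imwrite('pics/w2.png',a)
go(.5273,.0789,.0265,16.5)"
```

```text
t 31.93 pos [0.5277 0.0786 0.0375] yaw 16.1 j7 -4.1 F [0.6 0.7 0.5] Mz [-0.02  0.   -0.04] w -0.003
SHIFT cm [-0.03  1.1   0.04] ROT [ 0.    -0.006  0.   ] len 1.1
```

View pics/w2.png

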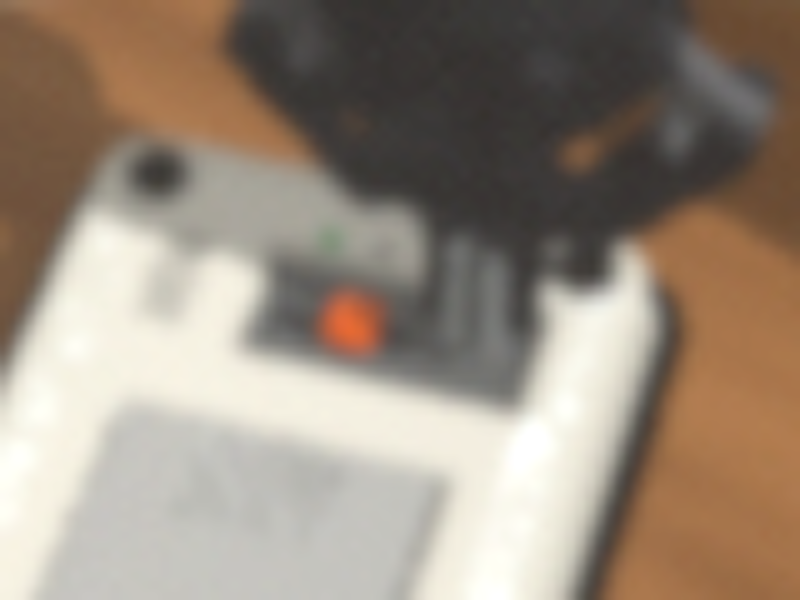

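Emit:
carry_out([
  {"tx": 0.2, "ty": 0.2, "tz": 0.03, "ax": 0, "ay": 0, "az": 0},
  {"tx": 0.2, "ty": 0.5, "tz": 0.03, "ax": 0, "ay": 0, "az": 0},
  {"tx": 0.2, "ty": 0.8, "tz": 0.03, "ax": 0, "ay": 0, "az": 0},
  {"tx": 0.2, "ty": 1.05, "tz": 0.03, "ax": 0, "ay": 0, "az": 0},
  {"tx": 0.2, "ty": 1.05, "tz": 0.03, "ax": 0, "ay": 0, "az": 0},
])

```text
time_s: 32.35
position: [0.5291, 0.0794, 0.0265]
orientation: [[0.961, -0.001, -0.278], [0.278, -0.001, 0.961], [-0.001, -1.0, -0.0]]
ft_force: [-0.2, 0.1, -0.0]
gripper_width: -0.002
```

```bash
python3 st.py; python3 -c "
from h import *
go(.55125,.08603,.0265,16.5)"
```

```text
t 32.35 pos [0.5291 0.0794 0.0265] yaw 16.1 j7 -4.0 F [-0.2  0.1 -0. ] M [-0.01  0.03 -0.04] z0 0.0267 tilt [-0.0005 -0.0005] w -0.002
t 32.35 pos [0.5291 0.0794 0.0265] yaw 16.1 j7 -4.4 F [-0.2  0.1 -0. ] Mz [-0.01  0.03 -0.04] w -0.002
SHIFT cm [2.31 0.   0.02] ROT [ 0.    -0.006 -0.001] len 2.3
```

Emit:
carry_out([
  {"tx": 0.4, "ty": 0, "tz": 0, "ax": 0, "ay": 0, "az": 0},
  {"tx": 0.8, "ty": 0, "tz": 0, "ax": 0, "ay": 0, "az": 0},
  {"tx": 1.1, "ty": 0, "tz": 0, "ax": 0, "ay": 0, "az": 0},
  {"tx": 1.4, "ty": 0, "tz": 0, "ax": 0, "ay": 0, "az": 0},
  {"tx": 1.6, "ty": 0, "tz": 0, "ax": 0, "ay": 0, "az": 0},
])

```text
time_s: 32.77
position: [0.5452, 0.0841, 0.0267]
orientation: [[0.961, 0.0, -0.278], [0.278, -0.0, 0.961], [0.0, -1.0, -0.0]]
ft_force: [-1.4, 0.3, 0.2]
gripper_width: 0.002
```

```bash
python3 st.py; python3 -c "
from h import *
go(.55125,.08603,.0265,16.5)"
```

```text
t 32.77 pos [0.5452 0.0841 0.0267] yaw 16.1 j7 -5.0 F [-1.4  0.3  0.2] M [0.   0.05 0.02] z0 0.0269 tilt [ 0.0002 -0.0003] w 0.002
t 32.77 pos [0.5452 0.0841 0.0267] yaw 16.1 j7 -4.6 F [-1.4  0.3  0.2] Mz [0.   0.05 0.02] w 0.002
SHIFT cm [0.63 0.02 0.02] ROT [ 0.    -0.006  0.   ] len 0.6
```

Pushing with ~1.5 N; continue to the end stop.

Emit:
carry_out([
  {"tx": 0.2, "ty": 0, "tz": 0, "ax": 0, "ay": 0, "az": 0},
  {"tx": 0.4, "ty": 0, "tz": 0, "ax": 0, "ay": 0, "az": 0},
  {"tx": 0.6, "ty": 0, "tz": 0, "ax": 0, "ay": 0, "az": 0},
  {"tx": 0.8, "ty": 0, "tz": 0, "ax": 0, "ay": 0, "az": 0},
  {"tx": 0.8, "ty": 0, "tz": 0, "ax": 0, "ay": 0, "az": 0},
])

```text
time_s: 33.18
position: [0.5531, 0.0864, 0.0266]
orientation: [[0.961, 0.0, -0.278], [0.278, -0.0, 0.961], [0.0, -1.0, -0.0]]
ft_force: [-0.9, 0.4, 0.9]
gripper_width: -0.002
```

```bash
python3 st.py; python3 -c "
from h import *
from cell import snapshot
d=snapshot('scene')
u,v=proj(d,(.54,.09,.05)).astype(int)
a=d['frame'][v-30:v+30,u-40:u+40,::-1];a=cv2.resize(cv2.convertScaleAbs(a,alpha=1.5),(800,600),interpolation=cv2.INTER_CUBIC)
cv2.imwrite('pics/w3.png',a)"
```

```text
t 33.18 pos [0.5531 0.0864 0.0266] yaw 16.1 j7 -5.0 F [-0.9  0.4  0.9] M [-0.04  0.14 -0.02] z0 0.0269 tilt [ 0.0001 -0.0002] w -0.002
```

View pics/w3.png

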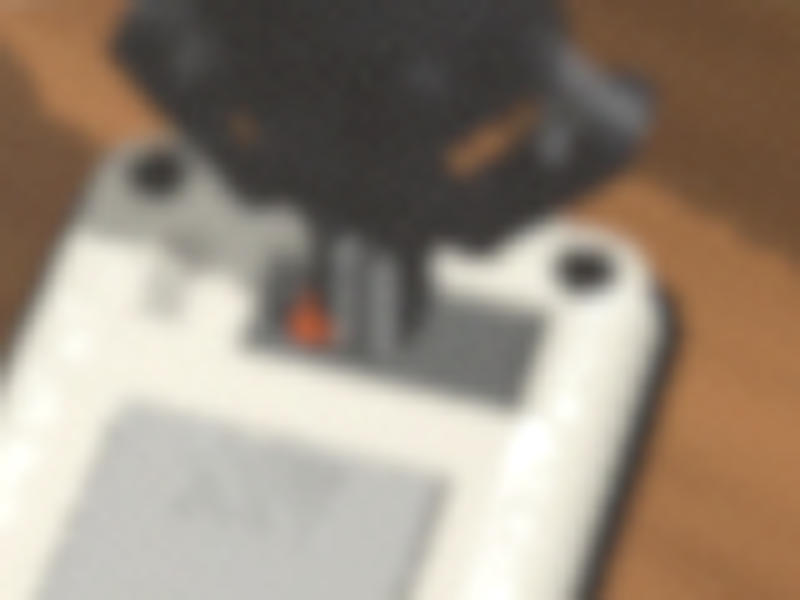

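Emit:
carry_out([
  {"tx": 0.15, "ty": 0, "tz": 0, "ax": 0, "ay": 0, "az": 0},
  {"tx": 0.3, "ty": 0, "tz": 0, "ax": 0, "ay": 0, "az": 0},
  {"tx": 0.45, "ty": 0, "tz": 0, "ax": 0, "ay": 0, "az": 0},
  {"tx": 0.6, "ty": 0, "tz": 0, "ax": 0, "ay": 0, "az": 0},
  {"tx": 0.7, "ty": 0, "tz": 0, "ax": 0, "ay": 0, "az": 0},
])

```text
time_s: 33.65
position: [0.5584, 0.088, 0.0264]
orientation: [[0.961, -0.003, -0.278], [0.278, -0.001, 0.961], [-0.003, -1.0, -0.0]]
ft_force: [-6.5, -1.3, 4.0]
gripper_width: 0.005
```

```bash
python3 st.py
```

```text
t 33.65 pos [0.5584 0.088  0.0264] yaw 16.1 j7 -5.0 F [-6.5 -1.3  4. ] M [-0.34  1.23  0.02] z0 0.0271 tilt [-0.0031 -0.0012] w 0.005
```

Emit:
carry_out([
  {"tx": 0.2, "ty": -0.05, "tz": 0, "ax": 0, "ay": 0, "az": 0},
  {"tx": 0.2, "ty": -0.05, "tz": 0, "ax": 0, "ay": 0, "az": 0},
  {"tx": 0.2, "ty": -0.05, "tz": 0, "ax": 0, "ay": 0, "az": 0},
  {"tx": -0.2, "ty": -0.05, "tz": 0, "ax": 0, "ay": 0, "az": 0},
  {"tx": -0.5, "ty": -0.3, "tz": 0, "ax": 0, "ay": 0, "az": 0},
])

```text
time_s: 34.07
position: [0.5542, 0.0867, 0.0293]
orientation: [[0.961, -0.002, -0.278], [0.278, -0.001, 0.961], [-0.002, -1.0, -0.0]]
ft_force: [-1.4, -0.6, 0.5]
gripper_width: 0.0
```

Emit:
carry_out([
  {"tx": -0.2, "ty": -2, "tz": 0, "ax": 0, "ay": 0, "az": 0},
  {"tx": -0.2, "ty": -5, "tz": 0, "ax": 0, "ay": 0, "az": 0},
  {"tx": -0.2, "ty": -9, "tz": 0, "ax": 0, "ay": 0, "az": 0},
  {"tx": -0.2, "ty": -13, "tz": 0, "ax": 0, "ay": 0, "az": 0},
  {"tx": -1, "ty": -17, "tz": 0, "ax": 0, "ay": 0, "az": 0},
])

```text
time_s: 34.48
position: [0.5463, 0.0846, 0.2017]
orientation: [[0.96, 0.002, -0.279], [0.279, 0.001, 0.96], [0.003, -1.0, 0.0]]
ft_force: [1.2, 0.1, 0.4]
gripper_width: 0.001
```

```bash
python3 st.py; python3 -c "
from h import *
from cell import snapshot
d=snapshot('scene');pickle.dump(d,open('sc_end.pkl','wb'))
hs=cv2.cvtColor(d['frame'],cv2.COLOR_RGB2HSV)
u,v=proj(d,(.54,.12,.03)).astype(int)
m=np.zeros(hs.shape[:2],bool);m[v-40:v+40,u-50:u+50]=True
m&=(hs[...,0]<12)&(hs[...,1]>150)&(hs[...,2]>90)
for a,c,b in blobs(m,5): print(a,c,onz(d,c,.03))
cv2.imwrite('pics/e1.png',cv2.resize(cv2.convertScaleAbs(d['frame'][100:270,250:450,::-1],alpha=1.3),(700,595),interpolation=cv2.INTER_CUBIC))"
```

```text
t 34.48 pos [0.5463 0.0846 0.2017] yaw 16.2 j7 -1.0 F [1.2 0.1 0.4] M [ 0.03 -0.08  0.02] z0 0.2019 tilt [0.0024 0.0008] w 0.001
19 [317.   200.79] [0.56894453 0.09091376 0.03      ]
```

View pics/e1.png

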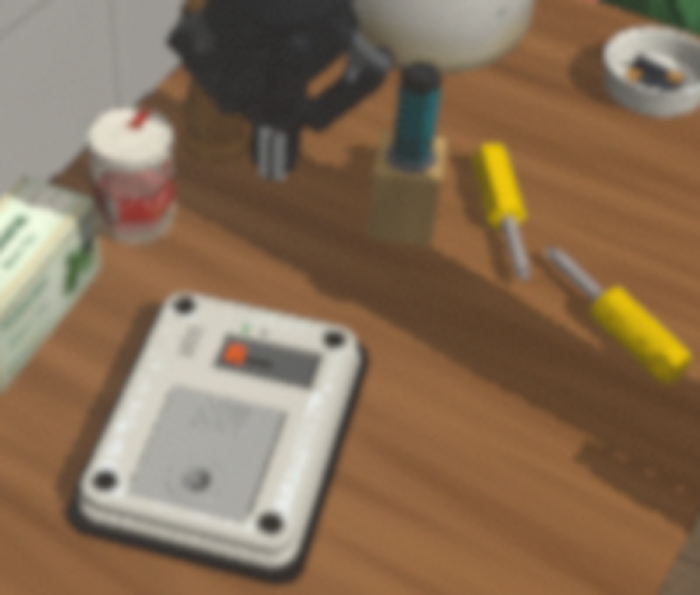

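```bash
python3 -c "
from h import *
from cell import snapshot
for d in(pickle.load(open('scene0.pkl','rb')),snapshot('scene'),snapshot('scene')):
  hs=cv2.cvtColor(d['frame'],cv2.COLOR_RGB2HSV).astype(int);f=d['frame'].astype(int)
  u,v=proj(d,(.56,.09,.03)).astype(int);r=slice(v-12,v+13),slice(u-14,u+15)
  w=np.clip(f[...,0]-f[...,2]-40,0,None)[r]*(hs[...,1][r]>100)
  yy,xx=np.mgrid[r];c=np.array([(w*xx).sum(),(w*yy).sum()])/w.sum();p=onz(d,c,.03)
  print(c,p,'along x',(p[:2]-[.5476,.1371])@[.9588,.284]*1000)
  # screw well depth
  C=cloud(d);a,b=proj(d,(.53,.1968,.025)).round().astype(int);print('well',np.median(C[b-3:b+1,a-2:a+3,2])*1000,'cover',np.median(C[b-6:b+8,a+6:a+12,2])*1000)
"
```

```text
[321.81438356 201.68219178] [0.55765146 0.08685521 0.03      ] along x -4.632179731223589
well 24.23567408684546 cover 32.92000286038677
[316.77029703 200.61386139] [0.56972231 0.09074953 0.03      ] along x 8.047336404417072
well 23.47785881673481 cover 32.9344969024416
[316.76447368 200.60197368] [0.56975525 0.09072545 0.03      ] along x 8.072083655532058
well 22.93116660561595 cover 33.09420188659523
```

```bash
python3 -c "
from cell import job,monitor
print(monitor.state()['ft_force']);print(job.sign_off())"
```

```text
[ 0.3724854  -0.9612042  -0.66540048]
the job is handed in; nothing more can be done
None
```

I tightened the battery-cover screw to its stop, put the teal screwdriver back in its stand, slid the power switch on and handed the job in at about 35 s. No verdict was reported.

**Screw:**
- I drove it clockwise until it stopped turning and the bit began to climb out of the recess.
- The tool heights didn't fully settle how deep the bit was seated. So I backed the screw out a little over a radian, reseated the bit and drove it home again.
- Both times the bit started climbing out at about the same wrist angle, between -10° and -25°, which fits a hard stop.
- The depth image shows the screw head about 1 mm lower than at the start, less than the 1.5–1.7 mm I had estimated mid-run.

**Open doubts:**
- Past the stop the bit turned with little torque and rose only 1–2 mm, less than I expected from a fully seated bit.
- My best estimate from the camera and the return to the stand is about 5 mm of seating. If it was shallower than 2.5 mm on the first pass, step 1 was met only on the second one.

**Power switch:** I pushed it until the force rose from about 1.5 N to 6.5 N. The finger travelled at least 13.7 mm in contact, and the camera shows 12.7 mm of switch travel, give or take 1 mm.

**Screwdriver and surroundings:**
- The last picture shows the screwdriver upright in its stand and the gripper clear.
- I didn't notice any bystander moved, but I didn't measure their positions again.
- The two yellow look-alikes were standing at the start and are now lying on the table. I didn't touch them; at least one was already tilting at about 1.9 s, before I gripped anything.

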